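# Unclamp the left-hand-thread glue rack and sort the tagged blocks

## Task

The glued-up blocks in the clamping rack are dry: unscrew the clamp wheel fully, minding that its stud has a left-hand thread and so undoes clockwise, then lift each block over the front rail, draw it out, and set green-tagged blocks in the green tray and red-tagged ones in the red tray. When the rack is empty, screw the clamp right down again, and leave the other things on the bench where they are.

Things in the scene. Friction and masses are not known exactly. Their poses are not given: they have to be found in the camera images.
- rack: Clamping rack, fixed: plywood board 140 (x) x 520 (y) x 14 mm; origin under its centre, x away from the robot (front at -x), z up. 2 to 4 blocks stand on edge on the board, length along x, centres near x = 0, y = -190, -105, -20 or +65 mm. Beside their rear halves (x = 11 to 56 mm) lie slot strips 12 mm high, 4 mm clear of them; behind them (x = 56 to 64 mm) a stop 30 mm high.
- front_rail (a point): Middle of the top of the rack's front retaining rail: 6 mm thick, 340 mm long in y, 15 mm higher than the board the blocks stand on, about 9 mm in front of the blocks (rack x = -60 to -54 mm). A block must be lifted over it before it comes forward.
- clamp_bar_under (a point): Middle of the underside of the clamp bar (aluminium, cork-faced), which lies across the rear of the blocks over rack x = 22 to 46 mm, along y, 20 mm thick. Underside 60.5 mm above the bench with the wheel at 0 (1.5 mm over the blocks), 2.23 mm more per rad of the wheel. The bar slides on a guide post at rack x = 34, y = -235 mm (top 132 mm above the bench).
- stud_foot (a point): Point on the upright axis of the left-hand-threaded stud (16 mm thick, at rack x = 0, y = +210 mm), 14 mm above the bench. The stud's top is 146 mm above the bench.
- clamp_wheel (a joint): Turn of the blue clamp wheel (disc, diameter 136, 14 mm thick) on the stud, rad: 0 = screwed right down (stop), 16.0 = fully unscrewed (stop; 2.55 turns). The thread is left-handed: the value grows as the wheel is turned CLOCKWISE seen from above; wheel, handle and bar then rise 14 mm per turn (35.6 mm in all). Turning takes about 0.06 N m; it stays where left.
- wheel_handle (a point): Black upright handle on the wheel: 19 mm diameter, 60 mm tall, 52 mm from the stud axis, spins freely about its own axis, so that it can be held with a fixed wrist while it is led round. This point is on its axis, 40 mm above its foot (the wheel's face) and 20 mm below its top.
- pass_tray: Loose tray for the sound (green-tagged) blocks: wooden, 130 (x) x 220 (y) mm, green floor; walls 5 mm thick, 14 mm high; floor 5 mm above the bench. Origin under its centre. Room for two blocks side by side. 0.9 kg.
- reject_tray: Loose tray for the rejected (red-tagged) blocks: the same with a red floor. Origin under its centre.
- green_block_1_centre (a point): Brown wooden block 90 x 22 x 45 mm, about 0.1 kg, with a green tag on its top edge and on its front end; it stands on edge. This point is its centre, 22.5 mm above its underside; axes: x along its length of 90 mm (front end at -x), y across its thickness of 22 mm, z along its height of 45 mm. None if absent.
- green_block_2_centre (a point): Brown wooden block 90 x 22 x 45 mm, about 0.1 kg, with a green tag on its top edge and on its front end; it stands on edge. This point is its centre, 22.5 mm above its underside; axes: x along its length of 90 mm (front end at -x), y across its thickness of 22 mm, z along its height of 45 mm. None if absent.
- red_block_1_centre (a point): Brown wooden block 90 x 22 x 45 mm, about 0.1 kg, with a red tag on its top edge and on its front end; it stands on edge. This point is its centre, 22.5 mm above its underside; axes: x along its length of 90 mm (front end at -x), y across its thickness of 22 mm, z along its height of 45 mm. None if absent.
- red_block_2_centre (a point): Brown wooden block 90 x 22 x 45 mm, about 0.1 kg, with a red tag on its top edge and on its front end; it stands on edge. This point is its centre, 22.5 mm above its underside; axes: x along its length of 90 mm (front end at -x), y across its thickness of 22 mm, z along its height of 45 mm. None if absent.
- screw_jar: Clear jar with a yellow lid, 64 mm diameter, 112 mm tall, standing loose on the bench; origin at the centre of its underside. Not part of the job.
- tape_measure: Yellow tape measure, 62 x 91 x 64 mm, standing loose on the bench; origin at the centre of its underside. Not part of the job.
- bench_brush: Wooden bench brush, 61 x 154 x 46 mm, standing loose on the bench; origin at the centre of its underside. Not part of the job.
Things that resemble listed ones, but are neither listed nor needed, are in the scene too. Leave any pink look-alike of the part that bears red_block_2_centre alone.

How it is judged:
By the outcome, as a careful person would: the job done as asked, in the order asked, and still so for the second after the job is handed in, with the robot touching nothing.
Of green_block_1, green_block_2, red_block_1, red_block_2 only 2 to 4 are there at a start; the rules pass over those that are not, and their reading is None.
At some moment in a run one of pass_tray, reject_tray may be knocked a few centimetres aside while the robot is not near it.
Once in a run the grip may slacken for a moment while it holds something.
It also fails if it takes over 210 s, if anything falls off the work surface, if the arm or the gripper's body presses on something with over 40 N, if the wrist force passes 120 N, or if a joint passes its speed limit or range.

## Robot

A 6-joint arm with a two-finger parallel gripper is mounted at the origin on a cart in front of the work surface, level with it; the furniture and walls round the work are solid. World frame = base frame: x ahead of the robot, y to its left, z up, the work surface at z = 0. Lengths are in m, angles in rad, forces in N, time in s.
With the tool pointing down it reaches from about 0.15 to 0.775 m from the base axis. Payload 6.1 kg.
Tool frame: the origin (TCP) lies midway between the tips of the shut fingers; the grasp point (between the pads) lies 19 mm behind it; z points along the fingers, y is the direction in which the jaws open and shut (so a half turn about z gives the same grasp; the last joint's range is limited). The gripper opens to 85 mm and grips with 20 to 120 N. Pads are 22 mm wide; open, the fingers measure 114 mm over their backs; the gripper's body (76 mm by 85 mm) begins 54 mm behind the grasp point. The pads swing forward as they close: fully open they stand 13 mm farther back than shut.
Start: joints at [-1.183, 0.126, -0.04, 1.405, 0, 1.571], TCP at [0.199, -0.486, 0.231] pointing down, gripper open.
Joint ranges: [-2.72, 2.72], [-0.95, 1.95], [-1.27, 1.35], [-1.78, 2.02], [-1.46, 1.47], [-3.14, 3.14]. Speed limits (rad/s): [2.39, 2.39, 3.01, 3.14, 3.14, 3.14].

## Interface

Orientations are given as [roll, pitch, yaw] about the fixed x, y, z axes, in that order (R = Rz(yaw) Ry(pitch) Rx(roll)).
In Python, from rig import env gives the robot as it stands.
- The arm moves only by the tool drive_tool, never from a script. Its argument "commands" is a list of rows, each an object of numbers: "dx", "dy", "dz": the shift along the tool's x, y, z in m; "wx", "wy", "wz": the turn, a rotation vector about the tool's x, y, z in degrees; "claw": the closure, from 0 (fully open) to 1 (shut). In form: [{"dx": .., "dy": .., "dz": .., "wx": .., "wy": .., "wz": .., "claw": ..}, ...]. A call has 1 to 5 rows; each row shifts and turns the commanded pose from where the row before left it, along the tool's axes as they then stand; what a row does not reach is not made up. A row lasts 1/10 s, in which the tool goes at most 50 mm and 8.59 degrees, less where a joint would pass 70% of its speed; a pose out of reach is approached as far as the arm can. A call with a gripper value outside its range is refused whole. The fingers move at their own pace and stop on an object; "newtons" is the grip in N (left out, the last holds). Time passes only in rows, so rows that do not move let the fingers close. It gives the time, the measured TCP pose, the force and the opening at its end, in the units of the state.
- env.read_state(): the state, without advancing time (a new reading comes with each control period).
- env.grab_frame(name): name is "side" or "top"; returns a dict with "frame" (480x640x3 uint8, red, green, blue), "fx", "fy", "cx", "cy" (pixels), "rvec" (rotation vector, rad) and "tvec" (3), from world to camera coordinates, as OpenCV has them. Camera axes: x right, y down, z forward; pixel columns grow to the right and rows downward; lengths in m; the calibration is good to about 2 mm. A picture is of the moment at which its call begins. There is no depth.
- env.finish_job(): hands the job in, once; it reports no verdict.
The state is a dict: "t": time; "joint_positions": joint angles; "joint_velocities": joint speeds; "joint_efforts": joint torques, N m; "tcp_pos": TCP position; "orientation": TCP orientation; "force": force on the tool from outside, world axes, zero at the start; "torque": the same for the moment, N m; "width": finger opening in m.
Only numpy, scipy, OpenCV 4.12 (cv2) and the standard library are available. Lean on these libraries where they do the work, as an engineer would, in place of code of your own. Each camera call takes 0.05 s, during which the arm holds its last target.

## Working session

There is one attempt and no reset: what is moved stays moved. The work goes in short steps, Python scripts to look and compute and a tool call to move; the robot and the scene stay as the last step left them, time stands still between calls to the robot, and variables do not carry over. Pictures are saved under pics/ and viewed, and the job is handed in when it is done.

Besides the shell and the picture viewer there is one more tool, called by a JSON object that holds its "fn" and its "kwargs". drive_tool: Moves the arm, as the interface text tells. Its arguments: {"type":"object","properties":{"commands":{"type":"array"},"newtons":{"type":"number"}},"required":["commands"]}

```bash
ls; mkdir -p pics; cat > h.py <<'E'
import numpy as np, cv2
from rig import env
def grab(n):
    return env.grab_frame(n)
def save(g,name,crop=None,scale=1):
    im=g["frame"][:,:,::-1]
    if crop: x0,y0,x1,y1=crop; im=im[y0:y1,x0:x1]
    if scale!=1: im=cv2.resize(im,None,fx=scale,fy=scale,interpolation=cv2.INTER_CUBIC)
    cv2.imwrite("pics/"+name+".png",im)
def ray(g,u,v):
    R=cv2.Rodrigues(np.array(g["rvec"],float))[0]; t=np.array(g["tvec"],float).ravel()
    d=R.T@np.array([(u-g["cx"])/g["fx"],(v-g["cy"])/g["fy"],1]); o=-R.T@t
    return o,d
def atz(g,u,v,z):
    o,d=ray(g,u,v); return o+d*(z-o[2])/d[2]
def proj(g,P):
    R=cv2.Rodrigues(np.array(g["rvec"],float))[0]; t=np.array(g["tvec"],float).ravel()
    c=R@np.array(P,float)+t; return np.array([g["fx"]*c[0]/c[2]+g["cx"],g["fy"]*c[1]/c[2]+g["cy"]])
E
python3 - <<'E'
from h import *
import pickle
for n in("side","top"):
    g=grab(n); save(g,n+"0"); pickle.dump(g,open(n+"0.pkl","wb")); o,d=ray(g,320,240); print(n,o,d,g["fx"])
print(env.read_state())
E
```

```text
pics
side [0.25927048 0.91477975 0.80092805] [ 0.24018971 -0.76738059 -0.59463532] 448.5322599837426
top [0.36450688 0.00214539 1.41043533] [ 0.13193483  0.02569242 -0.99109515] 567.9659762629665
{'t': 0.1, 'joint_positions': array([-1.18303021e+00,  1.26327368e-01, -4.04964139e-02,  1.40540786e+00,
        4.42601585e-05,  1.57080018e+00]), 'joint_velocities': array([-0.00023583,  0.00037443,  0.00166326, -0.00171172, -0.00011814,
        0.00131102]), 'joint_efforts': array([ 5.43129972e-04, -4.36905742e+01,  3.53604233e+01,  1.36603264e-02,
       -3.86906072e-05,  2.63466667e-06]), 'tcp_pos': array([ 0.19838697, -0.48567708,  0.23060716]), 'orientation': array([-3.14015734e+00, -4.42545891e-05,  3.87762200e-01]), 'force': array([-0.47625866,  0.76775135,  0.51165059]), 'torque': array([ 0.03803677, -0.003068  ,  0.01484456]), 'width': 0.08568681278718134}
```

View pics/top0.png

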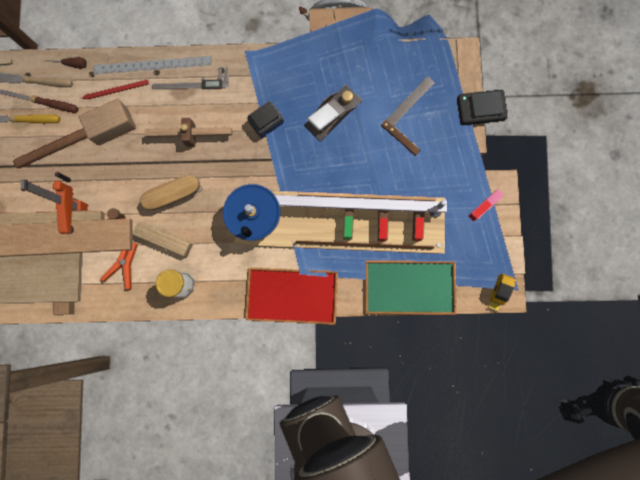

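View pics/side0.png

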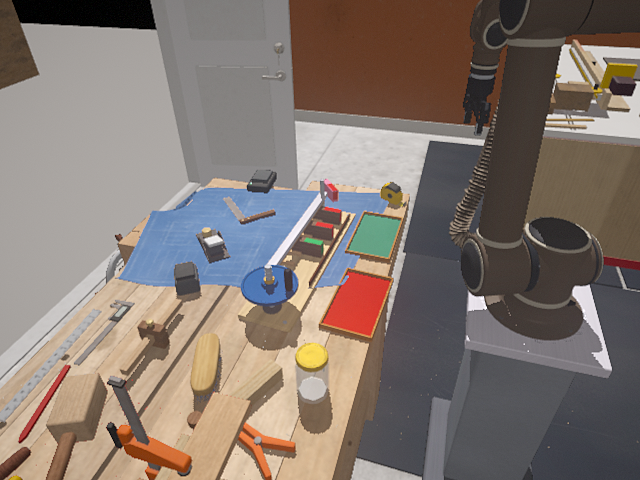

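```bash
python3 - <<'E'
import pickle
from h import *
g=pickle.load(open("top0.pkl","rb")); save(g,"topc1",(215,165,345,275),6)
save(g,"topc2",(320,185,450,265),6);save(g,"topc3",(240,250,520,330),2.8)
g=pickle.load(open("side0.pkl","rb")); save(g,"sidec",(230,170,420,340),4)
E
```

```text
(no output)
```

View pics/topc1.png

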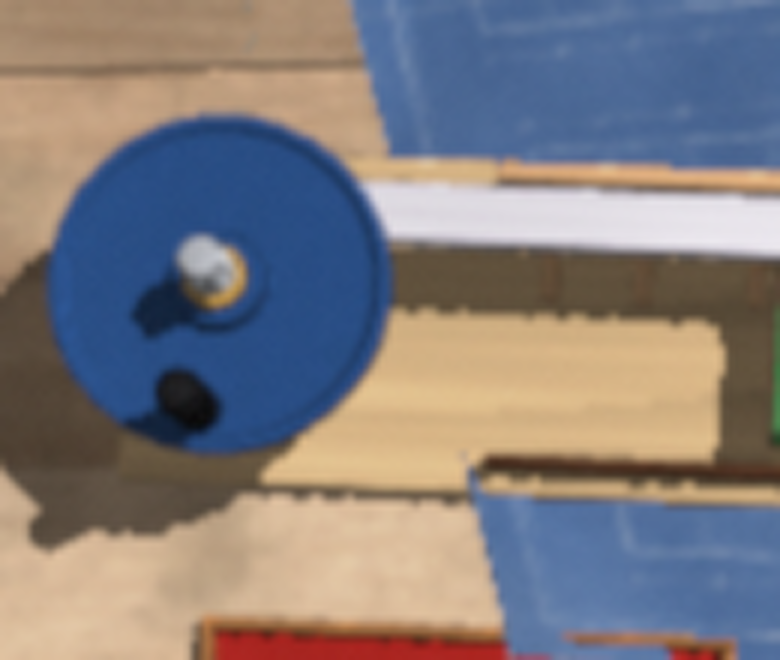

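View pics/topc2.png

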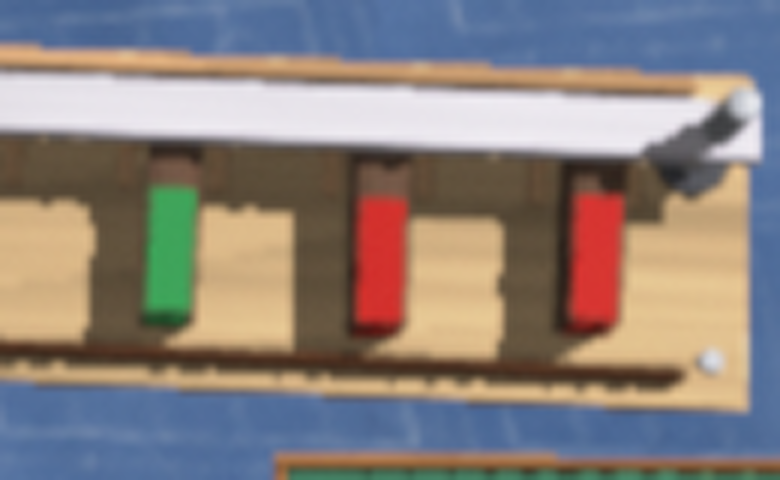

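View pics/sidec.png

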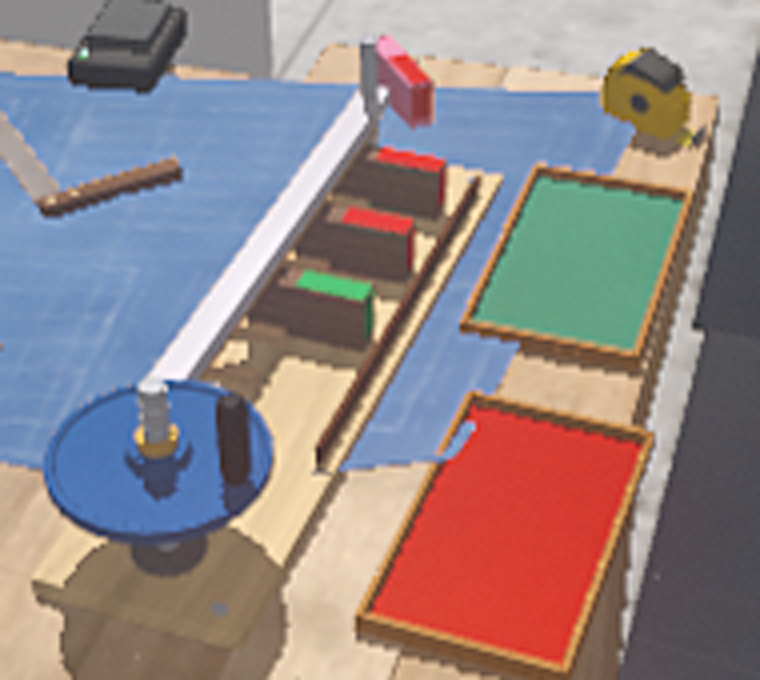

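View pics/topc3.png

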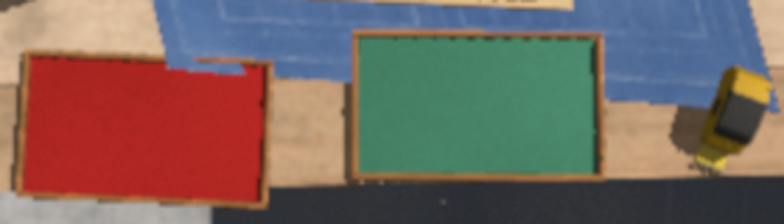

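```bash
python3 - <<'E'
import pickle
from h import *
T=pickle.load(open("top0.pkl","rb"));S=pickle.load(open("side0.pkl","rb"))
c1=lambda u,v:(215+u/6,165+v/6); c2=lambda u,v:(320+u/6,185+v/6); c3=lambda u,v:(240+u/2.8,250+v/2.8); sc=lambda u,v:(230+u/4,170+v/4)
P=lambda n,g,p,z:print(n,atz(g,*p,z).round(4))
P("rack BR",T,c2(750,76),.014);P("rack FR",T,c2(748,410),.014);P("rack FL",T,c1(120,474),.014)
P("rack FRs",S,sc(503,176),.014);P("FLs",S,sc(232,645),.014)
P("stud top T",T,c1(203,250),.146);P("stud top S",S,sc(152,386),.146)
# blocks top tag: near-end/front corners z=.059
for n,a in(("g",[(145,318),(190,320),(150,186),(198,187)]),("r1",[(352,326),(402,326),(360,197),(407,198)]),("r2",[(567,325),(618,325),(573,193),(623,194)])):
    for p in a:P(n,T,c2(*p),.059)
for p in[(374,287),(341,300),(301,268)]:P("gS",S,sc(*p),.059)
# trays z .014
for p in[(24,53),(271,62),(266,206),(17,192)]:P("red tray",T,c3(*p),.014)
for p in[(354,31),(603,34),(603,178),(353,178)]:P("green tray",T,c3(*p),.014)
for p in[(470,393),(653,433),(568,672),(358,615)]:P("red tray S",S,sc(*p),.014)
for p in[(540,166),(688,190),(635,356),(462,326)]:P("green tray S",S,sc(*p),.014)
# handle triangulation: top
def tri(p,q):
    o1,d1=ray(T,*p);o2,d2=ray(S,*q);d1/=np.linalg.norm(d1);d2/=np.linalg.norm(d2)
    A=np.array([d1,-d2]).T; s=np.linalg.lstsq(A,o2-o1,rcond=None)[0];return (o1+d1*s[0]+o2+d2*s[1])/2,np.linalg.norm(o1+d1*s[0]-o2-d2*s[1])
print("handle top",tri(c1(180,387),sc(233,400)))
print("handle foot",tri(c1(196,412),sc(236,482)))
print("handle mid",tri(c1(188,400),sc(234,440)))
# wheel disc edges
for z in (.06,.08,.1):
    print(z,[atz(T,*c1(*p),z).round(3) for p in[(48,283),(391,283),(222,115),(222,453)]])
E
```

```text
rack BR [ 0.6493 -0.2764  0.014 ]
rack FR [ 0.5095 -0.2683  0.014 ]
rack FL [0.5457 0.2496 0.014 ]
rack FRs [ 0.5074 -0.2653  0.014 ]
FLs [0.546  0.2592 0.014 ]
stud top T [0.6132 0.1948 0.146 ]
stud top S [0.6087 0.1989 0.146 ]
g [ 0.5478 -0.0209  0.059 ]
g [ 0.5465 -0.0389  0.059 ]
g [ 0.6013 -0.0244  0.059 ]
g [ 0.6004 -0.0437  0.059 ]
r1 [ 0.5425 -0.1035  0.059 ]
r1 [ 0.542  -0.1235  0.059 ]
r1 [ 0.5947 -0.1086  0.059 ]
r1 [ 0.5938 -0.1275  0.059 ]
r2 [ 0.5407 -0.1893  0.059 ]
r2 [ 0.5402 -0.2096  0.059 ]
r2 [ 0.5941 -0.1941  0.059 ]
r2 [ 0.5932 -0.2141  0.059 ]
gS [ 0.5473 -0.0375  0.059 ]
gS [ 0.5648 -0.0171  0.059 ]
gS [ 0.603  -0.0451  0.059 ]
red tray [0.4829 0.2161 0.014 ]
red tray [ 0.4696 -0.0013  0.014 ]
red tray [0.3447 0.0063 0.014 ]
red tray [0.3618 0.2226 0.014 ]
green tray [ 0.4951 -0.075   0.014 ]
green tray [ 0.4871 -0.2934  0.014 ]
green tray [ 0.3619 -0.2866  0.014 ]
green tray [ 0.367  -0.0699  0.014 ]
red tray S [0.4681 0.0025 0.014 ]
red tray S [0.3426 0.0093 0.014 ]
red tray S [0.3558 0.2252 0.014 ]
red tray S [0.4827 0.2167 0.014 ]
green tray S [ 0.4821 -0.2876  0.014 ]
green tray S [ 0.3629 -0.2845  0.014 ]
green tray S [ 0.3676 -0.0674  0.014 ]
green tray S [ 0.4914 -0.0677  0.014 ]
handle top (array([0.55916391, 0.2026166 , 0.15033783]), np.float64(0.0023220161617789723))
handle foot (array([0.55894157, 0.20598455, 0.09101854]), np.float64(0.0010382560055951567))
handle mid (array([0.55904812, 0.20425613, 0.12182874]), np.float64(0.0011662600996495938))
0.06 [array([0.618, 0.271, 0.06 ]), array([0.615, 0.132, 0.06 ]), array([0.686, 0.2  , 0.06 ]), array([0.547, 0.201, 0.06 ])]
0.08 [array([0.614, 0.267, 0.08 ]), array([0.611, 0.13 , 0.08 ]), array([0.681, 0.197, 0.08 ]), array([0.544, 0.198, 0.08 ])]
0.1 [array([0.611, 0.263, 0.1  ]), array([0.607, 0.128, 0.1  ]), array([0.676, 0.194, 0.1  ]), array([0.542, 0.195, 0.1  ])]
```

{"fn": "drive_tool", "kwargs": {"commands": [{"wz": 7.4,"claw": 0.4},{"wz": 7.4,"claw": 0.4},{"wz": 7.4,"claw": 0.4},{"dx": 0.02,"dy": -0.04,"claw": 0.4},{"dx": 0.02,"dy": -0.04,"claw": 0.4}], "newtons": 30}}

```text
$.commands[0]: bad value
```

{"fn": "drive_tool", "kwargs": {"commands": [{"dx": 0,"dy": 0,"dz": 0,"wx": 0,"wy": 0,"wz": 7.4,"claw": 0.4},{"dx": 0,"dy": 0,"dz": 0,"wx": 0,"wy": 0,"wz": 7.4,"claw": 0.4},{"dx": 0,"dy": 0,"dz": 0,"wx": 0,"wy": 0,"wz": 7.4,"claw": 0.4},{"dx": 0.02,"dy": -0.04,"dz": 0,"wx": 0,"wy": 0,"wz": 0,"claw": 0.4},{"dx": 0.02,"dy": -0.04,"dz": 0,"wx": 0,"wy": 0,"wz": 0,"claw": 0.4}], "newtons": 30}}

```text
t: 0.6
tcp_pos: [0.2384, -0.4054, 0.2303]
orientation: [-3.14, 0.001, -0.002]
force: [0.4, 0.7, 0.0]
width: 0.0516
```

{"fn": "drive_tool", "kwargs": {"commands": [{"dx": 0.021,"dy": -0.041,"dz": 0,"wx": 0,"wy": 0,"wz": 0,"claw": 0.4},{"dx": 0.021,"dy": -0.041,"dz": 0,"wx": 0,"wy": 0,"wz": 0,"claw": 0.4},{"dx": 0.021,"dy": -0.041,"dz": 0,"wx": 0,"wy": 0,"wz": 0,"claw": 0.4},{"dx": 0.021,"dy": -0.041,"dz": 0,"wx": 0,"wy": 0,"wz": 0,"claw": 0.4},{"dx": 0.021,"dy": -0.041,"dz": 0,"wx": 0,"wy": 0,"wz": 0,"claw": 0.4}]}}

```text
t: 1.1
tcp_pos: [0.3436, -0.1992, 0.2311]
orientation: [-3.142, -0.0, -0.0]
force: [1.2, -0.3, -0.6]
width: 0.0512
```

{"fn": "drive_tool", "kwargs": {"commands": [{"dx": 0.021,"dy": -0.041,"dz": 0,"wx": 0,"wy": 0,"wz": 0,"claw": 0.4},{"dx": 0.021,"dy": -0.041,"dz": 0,"wx": 0,"wy": 0,"wz": 0,"claw": 0.4},{"dx": 0.021,"dy": -0.041,"dz": 0,"wx": 0,"wy": 0,"wz": 0,"claw": 0.4},{"dx": 0.021,"dy": -0.041,"dz": 0,"wx": 0,"wy": 0,"wz": 0,"claw": 0.4},{"dx": 0.021,"dy": -0.041,"dz": 0,"wx": 0,"wy": 0,"wz": 0,"claw": 0.4}]}}

```text
t: 1.6
tcp_pos: [0.4486, 0.0038, 0.2311]
orientation: [-3.14, 0.0, 0.007]
force: [1.2, -0.1, 0.3]
width: 0.0512
```

{"fn": "drive_tool", "kwargs": {"commands": [{"dx": 0.021,"dy": -0.041,"dz": 0,"wx": 0,"wy": 0,"wz": 0,"claw": 0.4},{"dx": 0.021,"dy": -0.041,"dz": 0,"wx": 0,"wy": 0,"wz": 0,"claw": 0.4},{"dx": 0.021,"dy": -0.041,"dz": 0,"wx": 0,"wy": 0,"wz": 0,"claw": 0.4},{"dx": 0.021,"dy": -0.041,"dz": 0,"wx": 0,"wy": 0,"wz": 0,"claw": 0.4},{"dx": 0.021,"dy": -0.041,"dz": 0,"wx": 0,"wy": 0,"wz": 0,"claw": 0.4}]}}

```text
t: 2.1
tcp_pos: [0.5499, 0.1102, 0.238]
orientation: [-3.058, 0.002, 0.155]
force: [0.5, -0.8, 0.4]
width: 0.0512
```

```bash
python3 - <<'E'
from h import *
s=env.read_state();print({k:np.round(s[k],3) for k in s})
E
```

```text
{'t': np.float64(2.1), 'joint_positions': array([0.154, 0.196, 0.056, 1.433, 0.083, 3.141]), 'joint_velocities': array([0.306, 0.436, 0.583, 0.144, 0.149, 0.001]), 'joint_efforts': array([ -1.231, -50.609,  32.825,  -0.227,   0.154,  -0.   ]), 'tcp_pos': array([0.55 , 0.11 , 0.238]), 'orientation': array([-3.058e+00,  2.000e-03,  1.550e-01]), 'force': array([ 0.517, -0.756,  0.43 ]), 'torque': array([-0.134, -0.015, -0.011]), 'width': np.float64(0.051)}
```

{"fn": "drive_tool", "kwargs": {"commands": [{"dx": 0,"dy": 0,"dz": 0,"wx": 0,"wy": 0,"wz": -8.5,"claw": 0.4},{"dx": 0,"dy": 0,"dz": 0,"wx": 0,"wy": 0,"wz": -8.5,"claw": 0.4},{"dx": 0,"dy": 0,"dz": 0,"wx": 0,"wy": 0,"wz": -8.5,"claw": 0.4},{"dx": 0,"dy": 0,"dz": 0,"wx": 0,"wy": 0,"wz": -8.5,"claw": 0.4},{"dx": 0,"dy": 0,"dz": 0,"wx": 0,"wy": 0,"wz": -8.5,"claw": 0.4}]}}

```text
t: 2.6
tcp_pos: [0.5492, 0.1092, 0.238]
orientation: [-3.079, -0.055, 0.9]
force: [0.3, 0.4, 0.3]
width: 0.0512
```

{"fn": "drive_tool", "kwargs": {"commands": [{"dx": 0,"dy": 0,"dz": 0,"wx": 0,"wy": 0,"wz": -8.5,"claw": 0.4},{"dx": 0,"dy": 0,"dz": 0,"wx": 0,"wy": 0,"wz": -8.5,"claw": 0.4},{"dx": 0,"dy": 0,"dz": 0,"wx": 0,"wy": 0,"wz": -8.5,"claw": 0.4},{"dx": 0,"dy": 0,"dz": 0,"wx": 0,"wy": 0,"wz": -8.5,"claw": 0.4},{"dx": 0,"dy": 0,"dz": 0,"wx": 0,"wy": 0,"wz": -8.5,"claw": 0.4}]}}

```text
t: 3.1
tcp_pos: [0.5492, 0.1092, 0.238]
orientation: [-3.133, -0.082, 1.643]
force: [0.5, 0.4, 0.2]
width: 0.0514
```

{"fn": "drive_tool", "kwargs": {"commands": [{"dx": 0,"dy": 0,"dz": 0,"wx": 0,"wy": 0,"wz": -8.5,"claw": 0.4},{"dx": 0,"dy": 0,"dz": 0,"wx": 0,"wy": 0,"wz": -8.5,"claw": 0.4},{"dx": 0,"dy": 0,"dz": 0,"wx": 0,"wy": 0,"wz": -8.5,"claw": 0.4},{"dx": 0,"dy": 0,"dz": 0,"wx": 0,"wy": 0,"wz": -8.5,"claw": 0.4},{"dx": 0,"dy": 0,"dz": 0,"wx": 0,"wy": 0,"wz": -8.5,"claw": 0.4}]}}

```text
t: 3.6
tcp_pos: [0.5492, 0.1092, 0.238]
orientation: [3.092, -0.067, 2.387]
force: [-0.7, 0.3, 0.7]
width: 0.0512
```

```bash
cat >> h.py <<'E'
from scipy.spatial.transform import Rotation as Ro
def to(p,yaw):
    s=env.read_state(); R=Ro.from_euler('xyz',s["orientation"]); Rt=Ro.from_euler('xyz',[np.pi,0,yaw])
    w=np.degrees((R.inv()*Rt).as_rotvec()); d=np.array(p)-s["tcp_pos"]
    print("t",round(s["t"],2),"w deg",w.round(2),"rows",np.linalg.norm(w)/8.5,"d in target tool axes",Rt.inv().apply(d).round(4),"world d",d.round(4),"F",np.round(s["force"],1),"width",round(s["width"],4))
E
python3 - <<'E'
from h import *
to([.559,.203,.2],np.pi)
E
```

```text
t 3.6 w deg [  4.12  -2.57 -43.33] rows 5.129723569366692 d in target tool axes [-0.0098  0.0938  0.038 ] world d [ 0.0098  0.0938 -0.038 ] F [-0.7  0.3  0.7] width 0.0512
```

{"fn": "drive_tool", "kwargs": {"commands": [{"dx": 0,"dy": 0,"dz": 0,"wx": 0.8,"wy": -0.5,"wz": -8.5,"claw": 0.4},{"dx": 0,"dy": 0,"dz": 0,"wx": 0.8,"wy": -0.5,"wz": -8.5,"claw": 0.4},{"dx": 0,"dy": 0,"dz": 0,"wx": 0.8,"wy": -0.5,"wz": -8.5,"claw": 0.4},{"dx": 0,"dy": 0,"dz": 0,"wx": 0.8,"wy": -0.5,"wz": -8.5,"claw": 0.4},{"dx": 0,"dy": 0,"dz": 0,"wx": 0.8,"wy": -0.5,"wz": -8.5,"claw": 0.4}]}}

```text
t: 4.1
tcp_pos: [0.5493, 0.1092, 0.238]
orientation: [3.14, -0.001, 3.127]
force: [-0.9, 0.4, 0.2]
width: 0.0511
```

```bash
python3 - <<'E'
from h import *
to([.559,.203,.2],np.pi)
E
```

```text
t 4.1 w deg [ 0.08 -0.08 -0.83] rows 0.09901551884560086 d in target tool axes [-0.0097  0.0938  0.038 ] world d [ 0.0097  0.0938 -0.038 ] F [-0.9  0.4  0.2] width 0.0511
```

{"fn": "drive_tool", "kwargs": {"commands": [{"dx": -0.005,"dy": 0.04,"dz": 0.01,"wx": 0,"wy": 0,"wz": -0.8,"claw": 0.4},{"dx": -0.005,"dy": 0.04,"dz": 0.01,"wx": 0,"wy": 0,"wz": 0,"claw": 0.4},{"dx": 0,"dy": 0.014,"dz": 0.018,"wx": 0,"wy": 0,"wz": 0,"claw": 0.4},{"dx": 0,"dy": 0,"dz": 0,"wx": 0,"wy": 0,"wz": 0,"claw": 0.4}]}}

```text
t: 4.5
tcp_pos: [0.5592, 0.2047, 0.1975]
orientation: [3.141, -0.005, 3.138]
force: [0.2, -1.1, -0.4]
width: 0.0516
```

```bash
python3 - <<'E'
from h import *
to([.559,.203,.2],np.pi)
for n in("side","top"):
    g=grab(n); save(g,n+"1",{"side":(220,180,420,330),"top":(200,150,400,300)}[n],4)
E
```

```text
t 4.5 w deg [ 0.05 -0.3  -0.22] rows 0.044255609946591584 d in target tool axes [ 0.0002 -0.0017 -0.0025] world d [-0.0002 -0.0017  0.0025] F [ 0.2 -1.1 -0.4] width 0.0516
```

View pics/side1.png

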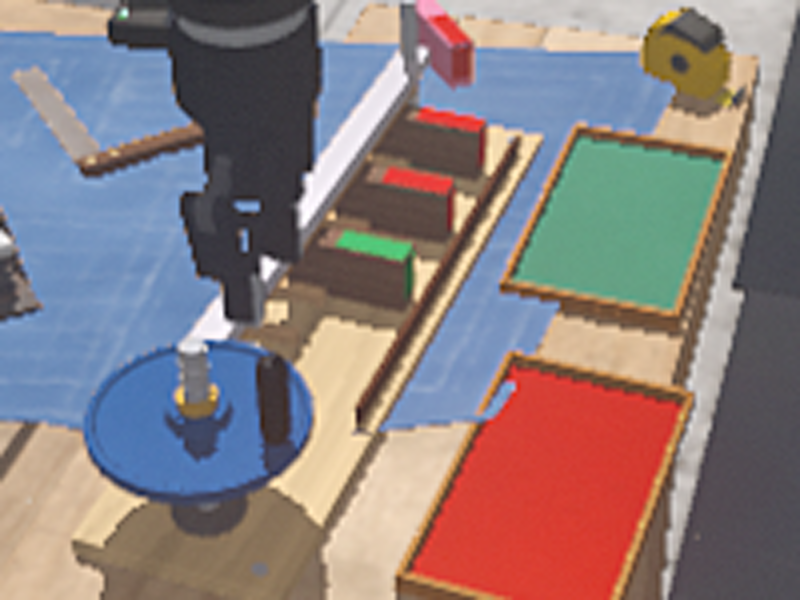

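View pics/top1.png

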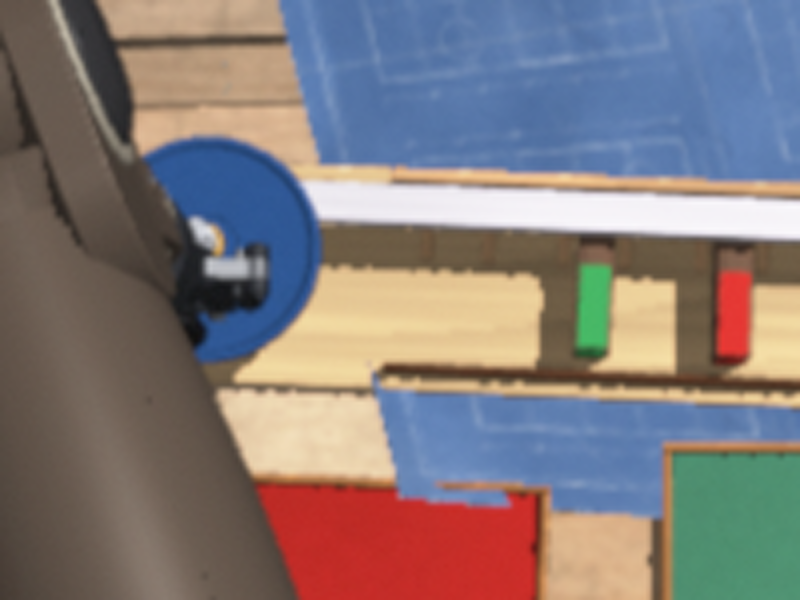

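```bash
python3 - <<'E'
import pickle
from h import *
S=pickle.load(open("side0.pkl","rb"));T=pickle.load(open("top0.pkl","rb"))
for p in [(.559,.2047,.1975),(.559,.2307,.2045),(.559,.1787,.2045),(.559,.203,.15)]: 
    a=proj(S,p);b=proj(T,p);print(p,(a-[220,180])*4,(b-[200,150])*4)
E
```

```text
(0.559, 0.2047, 0.1975) [265.01551911 295.76619904] [162.83235137 307.4373719 ]
(0.559, 0.2307, 0.2045) [247.25406463 314.64818727] [112.4666365  306.64909424]
(0.559, 0.1787, 0.2045) [280.57704657 257.74596553] [208.8757215  304.21563031]
(0.559, 0.203, 0.15) [271.02708803 360.59552115] [179.95907202 320.39036429]
```

{"fn": "drive_tool", "kwargs": {"commands": [{"dx": 0,"dy": 0,"dz": 0.03,"wx": 0,"wy": 0,"wz": 0,"claw": 0.4},{"dx": 0,"dy": 0,"dz": 0.03,"wx": 0,"wy": 0,"wz": 0,"claw": 0.4},{"dx": 0,"dy": 0,"dz": 0.015,"wx": 0,"wy": 0,"wz": 0,"claw": 0.4},{"dx": 0,"dy": 0,"dz": 0.01,"wx": 0,"wy": 0,"wz": 0,"claw": 0.4},{"dx": 0,"dy": 0,"dz": 0,"wx": 0,"wy": 0,"wz": 0,"claw": 0.4}]}}

```text
t: 5.1
tcp_pos: [0.5603, 0.2023, 0.1154]
orientation: [3.14, -0.001, 3.134]
force: [-0.5, 0.4, -0.5]
width: 0.0508
```

{"fn": "drive_tool", "kwargs": {"commands": [{"dx": 0,"dy": 0,"dz": 0,"wx": 0,"wy": 0,"wz": 0,"claw": 0.8},{"dx": 0,"dy": 0,"dz": 0,"wx": 0,"wy": 0,"wz": 0,"claw": 1.0},{"dx": 0,"dy": 0,"dz": 0,"wx": 0,"wy": 0,"wz": 0,"claw": 1.0},{"dx": 0,"dy": 0,"dz": 0,"wx": 0,"wy": 0,"wz": 0,"claw": 1.0}], "newtons": 30}}

```text
t: 5.5
tcp_pos: [0.5613, 0.2035, 0.1173]
orientation: [3.139, 0.002, 3.135]
force: [-0.7, -1.5, 5.6]
width: 0.0179
```

```bash
python3 - <<'E'
from h import *
to([.559,.203,.112],np.pi)
for n in("side",):
    g=grab(n); save(g,n+"2",{"side":(220,180,420,330),"top":(200,150,400,300)}[n],4)
E
```

```text
t 5.5 w deg [ 0.17  0.12 -0.38] rows 0.050647883378536894 d in target tool axes [ 0.0023 -0.0005  0.0053] world d [-0.0023 -0.0005 -0.0053] F [-0.7 -1.5  5.6] width 0.0179
```

View pics/side2.png

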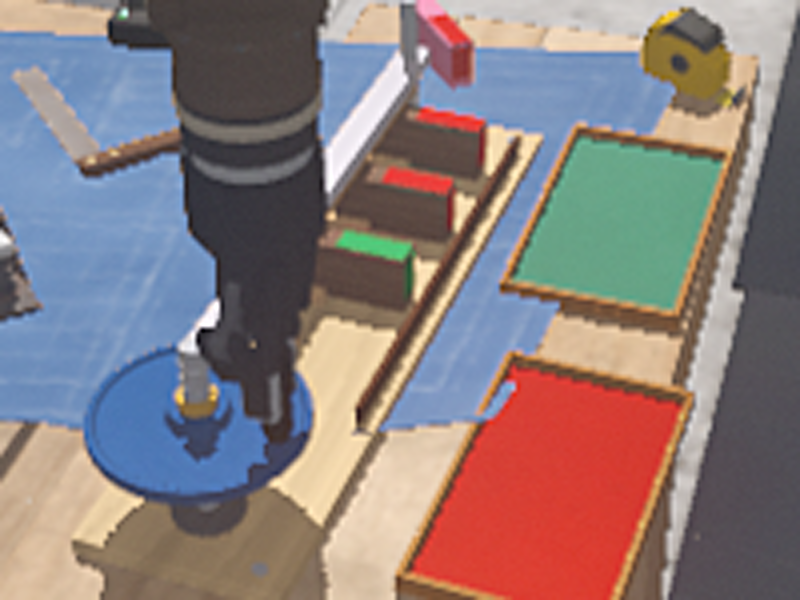

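```bash
python3 - <<'E'
from h import *
th=np.radians(174.5)-2*np.pi/25*np.arange(26)
P=np.c_[-.052*np.cos(th),.052*np.sin(th)]*1000
R=np.round(P*2)/2; D=np.diff(R,axis=0)
for k in range(25): print(k//5,D[k],"world after", (np.array([.612,.1985])+np.array([-1,1])*R[k+1]/1000).round(4))
E
```

```text
0 [-3.  12.5] world after [0.563 0.216]
0 [-6. 12.] world after [0.569 0.228]
0 [-8.5  9.5] world after [0.5775 0.2375]
0 [-11.    7.5] world after [0.5885 0.245 ]
0 [-12.    4.5] world after [0.6005 0.2495]
1 [-13.   1.] world after [0.6135 0.2505]
1 [-13.  -2.] world after [0.6265 0.2485]
1 [-12.   -5.5] world after [0.6385 0.243 ]
1 [-10.5  -8. ] world after [0.649 0.235]
1 [ -8. -10.] world after [0.657 0.225]
2 [ -5. -12.] world after [0.662 0.213]
2 [ -2. -13.] world after [0.664 0.2  ]
2 [  1.5 -13. ] world after [0.6625 0.187 ]
2 [  4. -12.] world after [0.6585 0.175 ]
2 [  7.5 -11. ] world after [0.651 0.164]
3 [10.  -8.5] world after [0.641  0.1555]
3 [11.5 -6. ] world after [0.6295 0.1495]
3 [12.5 -3. ] world after [0.617  0.1465]
3 [13.   0.5] world after [0.604 0.147]
3 [12.5  4. ] world after [0.5915 0.151 ]
4 [11.5  6.5] world after [0.58   0.1575]
4 [9. 9.] world after [0.571  0.1665]
4 [ 7.  11.5] world after [0.564 0.178]
4 [ 3.5 12.5] world after [0.5605 0.1905]
4 [ 0.5 13. ] world after [0.56   0.2035]
```

{"fn": "drive_tool", "kwargs": {"commands": [{"dx": -0.003,"dy": 0.0125,"dz": -0.0006,"wx": 0,"wy": 0,"wz": 0,"claw": 1.0},{"dx": -0.006,"dy": 0.012,"dz": -0.0005,"wx": 0,"wy": 0,"wz": 0,"claw": 1.0},{"dx": -0.0085,"dy": 0.0095,"dz": -0.0006,"wx": 0,"wy": 0,"wz": 0,"claw": 1.0},{"dx": -0.011,"dy": 0.0075,"dz": -0.0005,"wx": 0,"wy": 0,"wz": 0,"claw": 1.0},{"dx": -0.012,"dy": 0.0045,"dz": -0.0006,"wx": 0,"wy": 0,"wz": 0,"claw": 1.0}], "newtons": 30}}

```text
t: 6.05
tcp_pos: [0.6022, 0.2492, 0.1201]
orientation: [3.14, 0.002, 3.135]
force: [-1.3, -6.1, 8.5]
width: 0.0183
```

```bash
python3 - <<'E'
from h import *
to([.6005,.2495,.115],np.pi)
for n in("side",):
    g=grab(n); save(g,n+"3",{"side":(220,180,420,330),"top":(200,150,400,300)}[n],4)
E
```

```text
t 6.05 w deg [ 0.07  0.09 -0.36] rows 0.04441459161761301 d in target tool axes [0.0017 0.0003 0.0051] world d [-0.0017  0.0003 -0.0051] F [-1.3 -6.1  8.5] width 0.0183
```

View pics/side3.png

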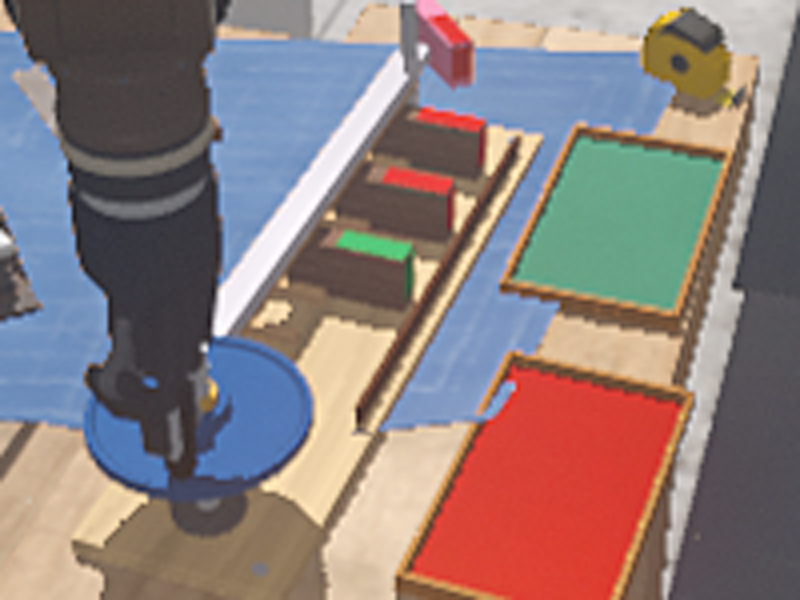

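{"fn": "drive_tool", "kwargs": {"commands": [{"dx": -0.013,"dy": 0.001,"dz": -0.001,"wx": 0,"wy": 0,"wz": 0,"claw": 1.0},{"dx": -0.013,"dy": -0.002,"dz": -0.001,"wx": 0,"wy": 0,"wz": 0,"claw": 1.0},{"dx": -0.012,"dy": -0.0055,"dz": -0.0006,"wx": 0,"wy": 0,"wz": 0,"claw": 1.0},{"dx": -0.0105,"dy": -0.008,"dz": -0.0005,"wx": 0,"wy": 0,"wz": 0,"claw": 1.0},{"dx": -0.008,"dy": -0.01,"dz": -0.0006,"wx": 0,"wy": 0,"wz": 0,"claw": 1.0}]}}

```text
t: 6.6
tcp_pos: [0.6583, 0.2242, 0.1229]
orientation: [3.138, -0.0, 3.135]
force: [-4.9, 0.5, 6.0]
width: 0.0183
```

{"fn": "drive_tool", "kwargs": {"commands": [{"dx": -0.005,"dy": -0.012,"dz": -0.0006,"wx": 0,"wy": 0,"wz": 0,"claw": 1.0},{"dx": -0.002,"dy": -0.013,"dz": -0.0005,"wx": 0,"wy": 0,"wz": 0,"claw": 1.0},{"dx": 0.0015,"dy": -0.013,"dz": -0.0006,"wx": 0,"wy": 0,"wz": 0,"claw": 1.0},{"dx": 0.004,"dy": -0.012,"dz": -0.0005,"wx": 0,"wy": 0,"wz": 0,"claw": 1.0},{"dx": 0.0075,"dy": -0.011,"dz": -0.0006,"wx": 0,"wy": 0,"wz": 0,"claw": 1.0}]}}

```text
t: 7.1
tcp_pos: [0.652, 0.1634, 0.1257]
orientation: [3.137, 0.001, 3.135]
force: [-2.7, 5.7, 5.3]
width: 0.018
```

{"fn": "drive_tool", "kwargs": {"commands": [{"dx": 0.01,"dy": -0.0085,"dz": -0.0006,"wx": 0,"wy": 0,"wz": 0,"claw": 1.0},{"dx": 0.0115,"dy": -0.006,"dz": -0.0005,"wx": 0,"wy": 0,"wz": 0,"claw": 1.0},{"dx": 0.0125,"dy": -0.003,"dz": -0.0006,"wx": 0,"wy": 0,"wz": 0,"claw": 1.0},{"dx": 0.013,"dy": 0.0005,"dz": -0.0005,"wx": 0,"wy": 0,"wz": 0,"claw": 1.0},{"dx": 0.0125,"dy": 0.004,"dz": -0.0006,"wx": 0,"wy": 0,"wz": 0,"claw": 1.0}]}}

```text
t: 7.6
tcp_pos: [0.5924, 0.1503, 0.1285]
orientation: [3.139, 0.002, 3.134]
force: [2.8, 3.1, 3.2]
width: 0.0181
```

{"fn": "drive_tool", "kwargs": {"commands": [{"dx": 0.0115,"dy": 0.0065,"dz": -0.0006,"wx": 0,"wy": 0,"wz": 0,"claw": 1.0},{"dx": 0.009,"dy": 0.009,"dz": -0.0005,"wx": 0,"wy": 0,"wz": 0,"claw": 1.0},{"dx": 0.007,"dy": 0.0115,"dz": -0.0006,"wx": 0,"wy": 0,"wz": 0,"claw": 1.0},{"dx": 0.0035,"dy": 0.0125,"dz": -0.0005,"wx": 0,"wy": 0,"wz": 0,"claw": 1.0},{"dx": 0.0005,"dy": 0.013,"dz": -0.0006,"wx": 0,"wy": 0,"wz": 0,"claw": 1.0}]}}

```text
t: 8.1
tcp_pos: [0.561, 0.204, 0.1313]
orientation: [3.141, 0.002, 3.135]
force: [7.7, -3.9, 4.7]
width: 0.0179
```

```bash
python3 - <<'E'
from h import *
to([.560,.2035,.129],np.pi)
for n in("side",):
    g=grab(n); save(g,n+"4",{"side":(220,180,420,330),"top":(200,150,400,300)}[n],4)
E
```

```text
t 8.1 w deg [ 0.06  0.11 -0.38] rows 0.04655335501063747 d in target tool axes [ 0.001  -0.0005  0.0023] world d [-0.001  -0.0005 -0.0023] F [ 7.7 -3.9  4.7] width 0.0179
```

View pics/side4.png

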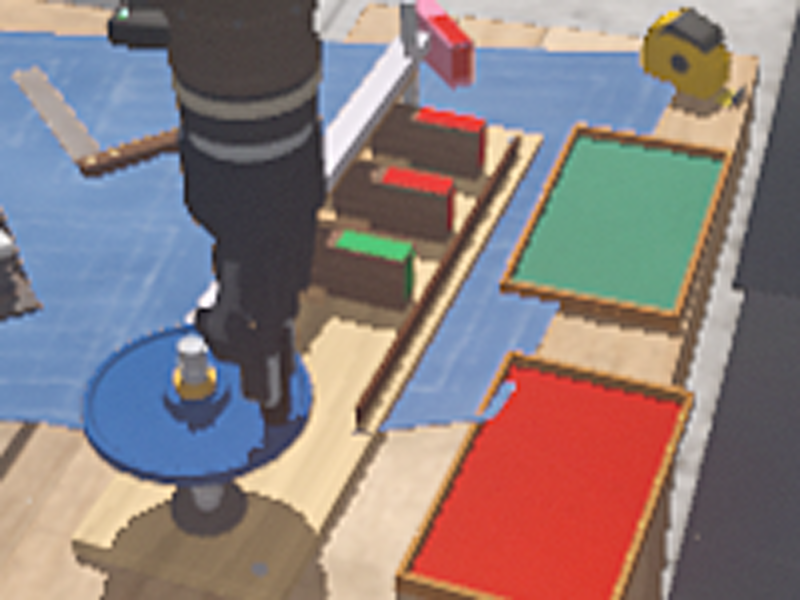

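Wheel has risen about one turn (disc at crop (200,400), was (200,420)); the bar has lifted too. Second turn.

{"fn": "drive_tool", "kwargs": {"commands": [{"dx": -0.003,"dy": 0.0125,"dz": -0.0006,"wx": 0,"wy": 0,"wz": 0,"claw": 1.0},{"dx": -0.006,"dy": 0.012,"dz": -0.0005,"wx": 0,"wy": 0,"wz": 0,"claw": 1.0},{"dx": -0.0085,"dy": 0.0095,"dz": -0.0006,"wx": 0,"wy": 0,"wz": 0,"claw": 1.0},{"dx": -0.011,"dy": 0.0075,"dz": -0.0005,"wx": 0,"wy": 0,"wz": 0,"claw": 1.0},{"dx": -0.012,"dy": 0.0045,"dz": -0.0006,"wx": 0,"wy": 0,"wz": 0,"claw": 1.0}]}}

```text
t: 8.65
tcp_pos: [0.6009, 0.249, 0.1339]
orientation: [-3.141, -0.001, 3.135]
force: [-0.8, -7.8, 9.5]
width: 0.0186
```

{"fn": "drive_tool", "kwargs": {"commands": [{"dx": -0.013,"dy": 0.001,"dz": -0.0006,"wx": 0,"wy": 0,"wz": 0,"claw": 1.0},{"dx": -0.013,"dy": -0.002,"dz": -0.0005,"wx": 0,"wy": 0,"wz": 0,"claw": 1.0},{"dx": -0.012,"dy": -0.0055,"dz": -0.0006,"wx": 0,"wy": 0,"wz": 0,"claw": 1.0},{"dx": -0.0105,"dy": -0.008,"dz": -0.0005,"wx": 0,"wy": 0,"wz": 0,"claw": 1.0},{"dx": -0.008,"dy": -0.01,"dz": -0.0006,"wx": 0,"wy": 0,"wz": 0,"claw": 1.0}]}}

```text
t: 9.15
tcp_pos: [0.6573, 0.2257, 0.1368]
orientation: [3.138, -0.001, 3.136]
force: [-2.4, 0.6, 8.6]
width: 0.018
```

{"fn": "drive_tool", "kwargs": {"commands": [{"dx": -0.005,"dy": -0.012,"dz": -0.0006,"wx": 0,"wy": 0,"wz": 0,"claw": 1.0},{"dx": -0.002,"dy": -0.013,"dz": -0.0005,"wx": 0,"wy": 0,"wz": 0,"claw": 1.0},{"dx": 0.0015,"dy": -0.013,"dz": -0.0006,"wx": 0,"wy": 0,"wz": 0,"claw": 1.0},{"dx": 0.004,"dy": -0.012,"dz": -0.0005,"wx": 0,"wy": 0,"wz": 0,"claw": 1.0},{"dx": 0.0075,"dy": -0.011,"dz": -0.0006,"wx": 0,"wy": 0,"wz": 0,"claw": 1.0}]}}

```text
t: 9.65
tcp_pos: [0.6521, 0.1639, 0.1396]
orientation: [3.139, 0.002, 3.135]
force: [2.5, 0.2, 7.3]
width: 0.0181
```

{"fn": "drive_tool", "kwargs": {"commands": [{"dx": 0.01,"dy": -0.0085,"dz": -0.0006,"wx": 0,"wy": 0,"wz": 0,"claw": 1.0},{"dx": 0.0115,"dy": -0.006,"dz": -0.0005,"wx": 0,"wy": 0,"wz": 0,"claw": 1.0},{"dx": 0.0125,"dy": -0.003,"dz": -0.0006,"wx": 0,"wy": 0,"wz": 0,"claw": 1.0},{"dx": 0.013,"dy": 0.0005,"dz": -0.0005,"wx": 0,"wy": 0,"wz": 0,"claw": 1.0},{"dx": 0.0125,"dy": 0.004,"dz": -0.0006,"wx": 0,"wy": 0,"wz": 0,"claw": 1.0}]}}

```text
t: 10.15
tcp_pos: [0.5914, 0.1508, 0.1425]
orientation: [3.14, 0.001, 3.135]
force: [2.4, 0.0, 7.8]
width: 0.0181
```

{"fn": "drive_tool", "kwargs": {"commands": [{"dx": 0.0115,"dy": 0.0065,"dz": -0.0006,"wx": 0,"wy": 0,"wz": 0,"claw": 1.0},{"dx": 0.009,"dy": 0.009,"dz": -0.0005,"wx": 0,"wy": 0,"wz": 0,"claw": 1.0},{"dx": 0.007,"dy": 0.0115,"dz": -0.0006,"wx": 0,"wy": 0,"wz": 0,"claw": 1.0},{"dx": 0.0035,"dy": 0.0125,"dz": -0.0005,"wx": 0,"wy": 0,"wz": 0,"claw": 1.0},{"dx": 0.0005,"dy": 0.013,"dz": -0.0006,"wx": 0,"wy": 0,"wz": 0,"claw": 1.0}]}}

```text
t: 10.65
tcp_pos: [0.561, 0.2041, 0.1453]
orientation: [3.14, 0.002, 3.135]
force: [8.4, -2.3, 5.7]
width: 0.0185
```

```bash
python3 - <<'E'
from h import *
to([.560,.2035,.143],np.pi)
for n in("side",):
    g=grab(n); save(g,n+"5",{"side":(220,180,420,330),"top":(200,150,400,300)}[n],4)
E
```

```text
t 10.65 w deg [ 0.07  0.09 -0.37] rows 0.045980026371647845 d in target tool axes [ 0.001  -0.0006  0.0023] world d [-0.001  -0.0006 -0.0023] F [ 8.4 -2.3  5.7] width 0.0185
```

View pics/side5.png

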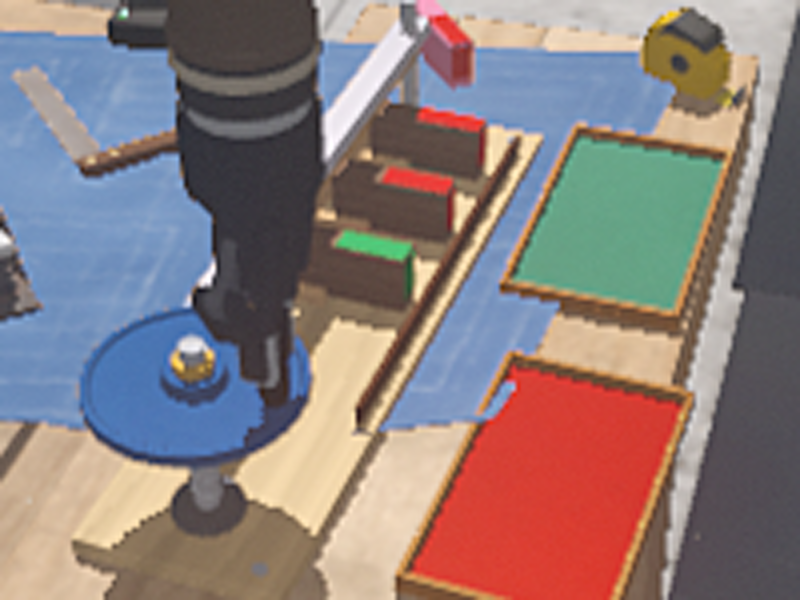

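{"fn": "drive_tool", "kwargs": {"commands": [{"dx": -0.003,"dy": 0.0125,"dz": -0.0006,"wx": 0,"wy": 0,"wz": 0,"claw": 1.0},{"dx": -0.006,"dy": 0.012,"dz": -0.0005,"wx": 0,"wy": 0,"wz": 0,"claw": 1.0},{"dx": -0.0085,"dy": 0.0095,"dz": -0.0006,"wx": 0,"wy": 0,"wz": 0,"claw": 1.0},{"dx": -0.011,"dy": 0.0075,"dz": -0.0005,"wx": 0,"wy": 0,"wz": 0,"claw": 1.0},{"dx": -0.012,"dy": 0.0045,"dz": -0.0006,"wx": 0,"wy": 0,"wz": 0,"claw": 1.0}]}}

```text
t: 11.2
tcp_pos: [0.601, 0.249, 0.1479]
orientation: [-3.141, -0.001, 3.135]
force: [0.0, -6.9, 9.7]
width: 0.018
```

{"fn": "drive_tool", "kwargs": {"commands": [{"dx": -0.013,"dy": 0.001,"dz": -0.0006,"wx": 0,"wy": 0,"wz": 0,"claw": 1.0},{"dx": -0.013,"dy": -0.002,"dz": -0.0005,"wx": 0,"wy": 0,"wz": 0,"claw": 1.0},{"dx": -0.012,"dy": -0.0055,"dz": -0.0006,"wx": 0,"wy": 0,"wz": 0,"claw": 1.0},{"dx": -0.0105,"dy": -0.008,"dz": -0.0005,"wx": 0,"wy": 0,"wz": 0,"claw": 1.0},{"dx": -0.008,"dy": -0.01,"dz": -0.0006,"wx": 0,"wy": 0,"wz": 0,"claw": 1.0}]}}

```text
t: 11.7
tcp_pos: [0.6572, 0.2257, 0.1507]
orientation: [3.138, -0.002, 3.136]
force: [-3.2, 0.1, 10.2]
width: 0.0183
```

{"fn": "drive_tool", "kwargs": {"commands": [{"dx": -0.005,"dy": -0.012,"dz": -0.0006,"wx": 0,"wy": 0,"wz": 0,"claw": 1.0},{"dx": -0.002,"dy": -0.013,"dz": -0.0005,"wx": 0,"wy": 0,"wz": 0,"claw": 1.0},{"dx": 0.0015,"dy": -0.013,"dz": -0.0006,"wx": 0,"wy": 0,"wz": 0,"claw": 1.0},{"dx": 0.0015,"dy": -0.004,"dz": 0,"wx": 0,"wy": 0,"wz": 0,"claw": 1.0}]}}

```text
t: 12.1
tcp_pos: [0.6624, 0.1823, 0.1528]
orientation: [3.139, 0.002, 3.135]
force: [4.8, 0.4, 7.2]
width: 0.018
```

{"fn": "drive_tool", "kwargs": {"commands": [{"dx": 0.0015,"dy": -0.004,"dz": 0,"wx": 0,"wy": 0,"wz": 0,"claw": 1.0}]}}

```text
t: 12.2
tcp_pos: [0.6613, 0.1795, 0.1529]
orientation: [3.137, 0.003, 3.135]
force: [9.2, 11.0, 5.0]
width: 0.018
```

{"fn": "drive_tool", "kwargs": {"commands": [{"dx": 0.001,"dy": -0.003,"dz": 0,"wx": 0,"wy": 0,"wz": 0,"claw": 1.0},{"dx": 0,"dy": 0,"dz": 0,"wx": 0,"wy": 0,"wz": 0,"claw": 1.0}]}}

```text
t: 12.4
tcp_pos: [0.6613, 0.1794, 0.153]
orientation: [3.132, 0.005, 3.137]
force: [10.3, 10.8, 3.5]
width: 0.0182
```

{"fn": "drive_tool", "kwargs": {"commands": [{"dx": -0.001,"dy": 0.003,"dz": 0,"wx": 0,"wy": 0,"wz": 0,"claw": 1.0},{"dx": 0,"dy": 0,"dz": 0,"wx": 0,"wy": 0,"wz": 0,"claw": 0.4},{"dx": 0,"dy": 0,"dz": 0,"wx": 0,"wy": 0,"wz": 0,"claw": 0.4},{"dx": 0,"dy": 0,"dz": 0,"wx": 0,"wy": 0,"wz": 0,"claw": 0.4},{"dx": 0,"dy": 0,"dz": -0.02,"wx": 0,"wy": 0,"wz": 0,"claw": 0.4}]}}

```text
t: 12.9
tcp_pos: [0.6577, 0.1777, 0.168]
orientation: [3.141, -0.008, 3.135]
force: [0.2, -0.1, -0.4]
width: 0.0514
```

{"fn": "drive_tool", "kwargs": {"commands": [{"dx": 0,"dy": 0,"dz": -0.03,"wx": 0,"wy": 0,"wz": 0,"claw": 0.4},{"dx": 0,"dy": 0,"dz": -0.03,"wx": 0,"wy": 0,"wz": 0,"claw": 0.4},{"dx": 0.02,"dy": -0.04,"dz": 0,"wx": 0,"wy": 0,"wz": 0,"claw": 0.4},{"dx": 0.02,"dy": -0.04,"dz": 0,"wx": 0,"wy": 0,"wz": 0,"claw": 0.4},{"dx": 0.02,"dy": -0.04,"dz": 0,"wx": 0,"wy": 0,"wz": 0,"claw": 0.4}]}}

```text
t: 13.4
tcp_pos: [0.5979, 0.0574, 0.2309]
orientation: [3.139, -0.002, 3.136]
force: [-0.1, -0.1, 0.5]
width: 0.0512
```

```bash
python3 - <<'E'
from h import *
import pickle
to([.57,-.03,.2],np.pi-.08)
for n in("side","top"):
    g=grab(n); pickle.dump(g,open(n+"6.pkl","wb"));save(g,n+"6",{"side":(220,180,420,330),"top":(215,160,465,330)}[n],{"side":4,"top":3.2}[n])
E
```

```text
t 13.4 w deg [ 0.12 -0.12  4.25] rows 0.500720293976311 d in target tool axes [ 0.0208 -0.0893  0.0309] world d [-0.0279 -0.0874 -0.0309] F [-0.1 -0.1  0.5] width 0.0512
```

View pics/side6.png

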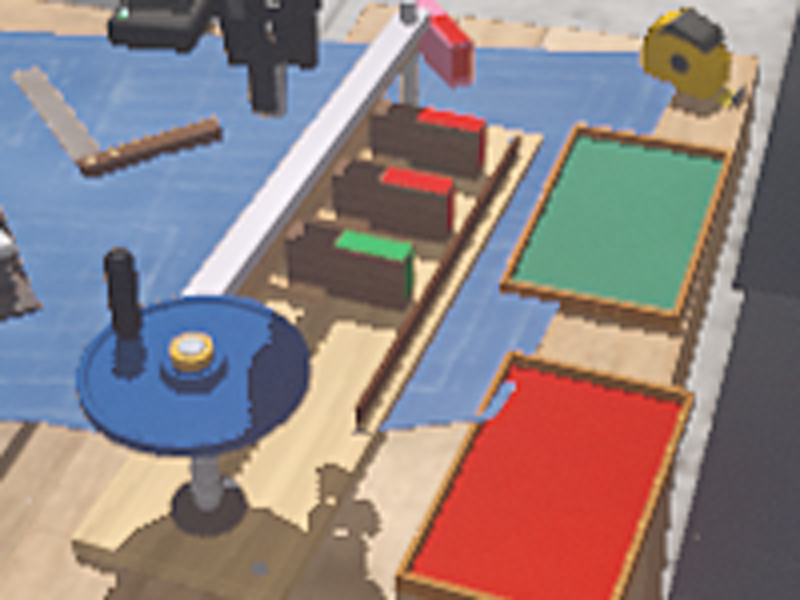

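View pics/top6.png

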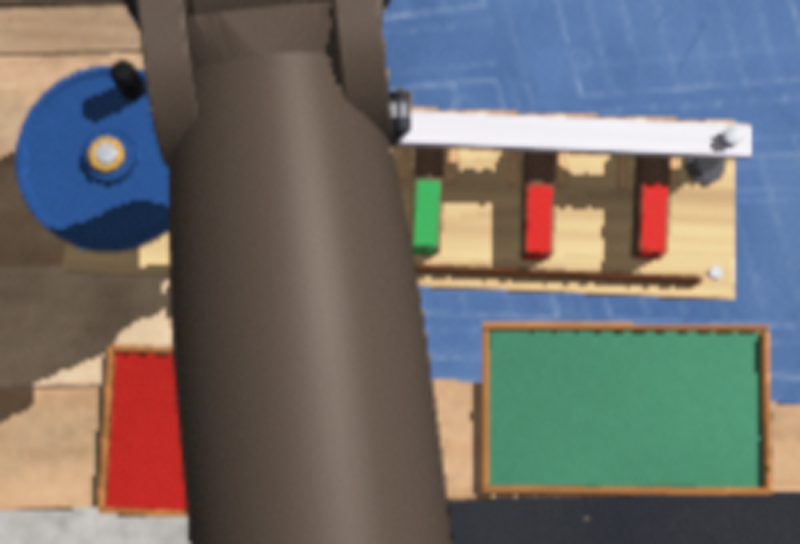

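{"fn": "drive_tool", "kwargs": {"commands": [{"dx": 0,"dy": 0,"dz": 0,"wx": 0,"wy": 0,"wz": 4.2,"claw": 0.35},{"dx": 0.009,"dy": -0.03,"dz": 0.01,"wx": 0,"wy": 0,"wz": 0,"claw": 0.35},{"dx": 0.009,"dy": -0.03,"dz": 0.01,"wx": 0,"wy": 0,"wz": 0,"claw": 0.35},{"dx": 0.009,"dy": -0.03,"dz": 0.01,"wx": 0,"wy": 0,"wz": 0,"claw": 0.35},{"dx": 0,"dy": 0,"dz": 0,"wx": 0,"wy": 0,"wz": 0,"claw": 0.35}]}}

```text
t: 14.0
tcp_pos: [0.5629, -0.0313, 0.1996]
orientation: [3.14, -0.005, 3.058]
force: [0.2, -0.3, -0.1]
width: 0.0557
```

```bash
python3 - <<'E'
from h import *
import pickle
to([.564,-.03,.025],np.pi-.08)
for n in("side",):
    g=grab(n); pickle.dump(g,open(n+"7.pkl","wb"));save(g,n+"7",{"side":(220,180,420,330),"top":(215,160,465,330)}[n],{"side":4,"top":3.2}[n])
E
```

```text
t 14.0 w deg [ 0.09 -0.27 -0.18] rows 0.039690218241829694 d in target tool axes [-0.001   0.0013  0.1746] world d [ 0.0011  0.0013 -0.1746] F [ 0.2 -0.3 -0.1] width 0.0557
```

View pics/side7.png

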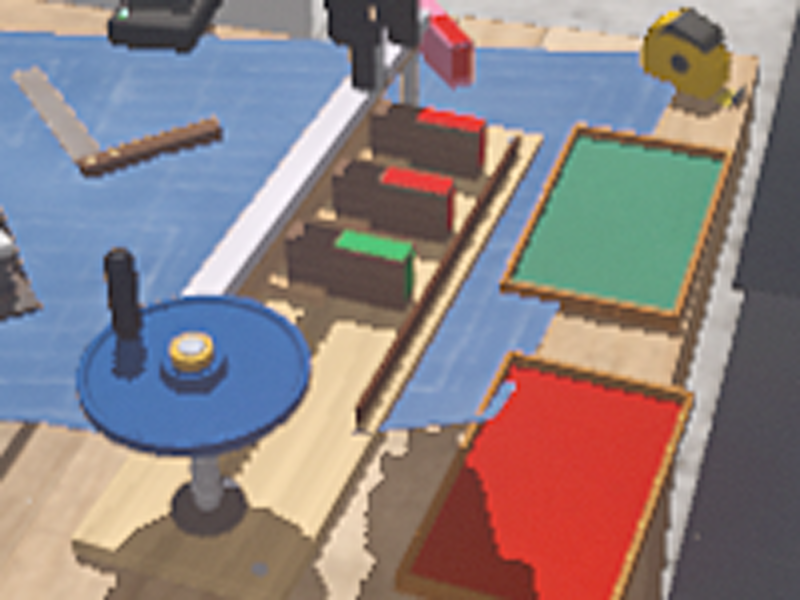

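{"fn": "drive_tool", "kwargs": {"commands": [{"dx": -0.001,"dy": 0.001,"dz": 0.04,"wx": 0,"wy": 0,"wz": 0,"claw": 0.35},{"dx": 0,"dy": 0,"dz": 0.04,"wx": 0,"wy": 0,"wz": 0,"claw": 0.35},{"dx": 0,"dy": 0,"dz": 0.04,"wx": 0,"wy": 0,"wz": 0,"claw": 0.35},{"dx": 0,"dy": 0,"dz": 0,"wx": 0,"wy": 0,"wz": 0,"claw": 0.35}]}}

```text
t: 14.45
tcp_pos: [0.5625, -0.0266, 0.076]
orientation: [3.139, -0.011, 3.063]
force: [-0.3, 0.6, -0.1]
width: 0.0554
```

```bash
python3 - <<'E'
from h import *
import pickle
to([.564,-.03,.025],np.pi-.08)
for n in("side",):
    g=grab(n); pickle.dump(g,open(n+"8.pkl","wb"));save(g,n+"8",{"side":(270,170,390,260),"top":(215,160,465,330)}[n],{"side":6,"top":3.2}[n])
E
```

```text
t 14.45 w deg [ 0.14 -0.61  0.07] rows 0.07386615505214714 d in target tool axes [-0.0017 -0.0033  0.051 ] world d [ 0.0015 -0.0034 -0.051 ] F [-0.3  0.6 -0.1] width 0.0554
```

View pics/side8.png

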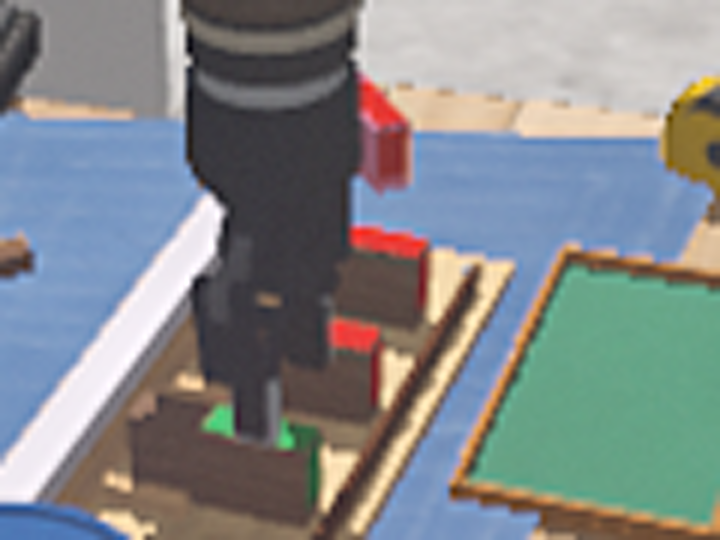

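{"fn": "drive_tool", "kwargs": {"commands": [{"dx": -0.001,"dy": -0.002,"dz": 0.02,"wx": 0,"wy": 0,"wz": 0,"claw": 0.35},{"dx": 0,"dy": 0,"dz": 0.02,"wx": 0,"wy": 0,"wz": 0,"claw": 0.35},{"dx": 0,"dy": 0,"dz": 0.01,"wx": 0,"wy": 0,"wz": 0,"claw": 0.35},{"dx": 0,"dy": 0,"dz": 0,"wx": 0,"wy": 0,"wz": 0,"claw": 0.35}]}}

```text
t: 14.9
tcp_pos: [0.5673, -0.0295, 0.032]
orientation: [3.139, -0.001, 3.062]
force: [-0.3, 0.5, 0.3]
width: 0.0556
```

{"fn": "drive_tool", "kwargs": {"commands": [{"dx": 0,"dy": 0,"dz": 0,"wx": 0,"wy": 0,"wz": 0,"claw": 0.6},{"dx": 0,"dy": 0,"dz": 0,"wx": 0,"wy": 0,"wz": 0,"claw": 1.0},{"dx": 0,"dy": 0,"dz": 0,"wx": 0,"wy": 0,"wz": 0,"claw": 1.0},{"dx": 0,"dy": 0,"dz": 0,"wx": 0,"wy": 0,"wz": 0,"claw": 1.0}], "newtons": 50}}

```text
t: 15.3
tcp_pos: [0.5679, -0.0299, 0.0331]
orientation: [3.139, 0.002, 3.062]
force: [-0.7, 0.8, 6.2]
width: 0.0216
```

```bash
python3 - <<'E'
from h import *
import pickle
to([.564,-.03,.025],np.pi-.08)
for n in("side",):
    g=grab(n); pickle.dump(g,open(n+"9.pkl","wb"));save(g,n+"9",{"side":(270,170,390,260),"top":(215,160,465,330)}[n],{"side":6,"top":3.2}[n])
E
```

```text
t 15.3 w deg [0.15 0.12 0.01] rows 0.022441395028126948 d in target tool axes [ 0.0039 -0.0004  0.0081] world d [-0.0039 -0.0001 -0.0081] F [-0.7  0.8  6.2] width 0.0216
```

View pics/side9.png

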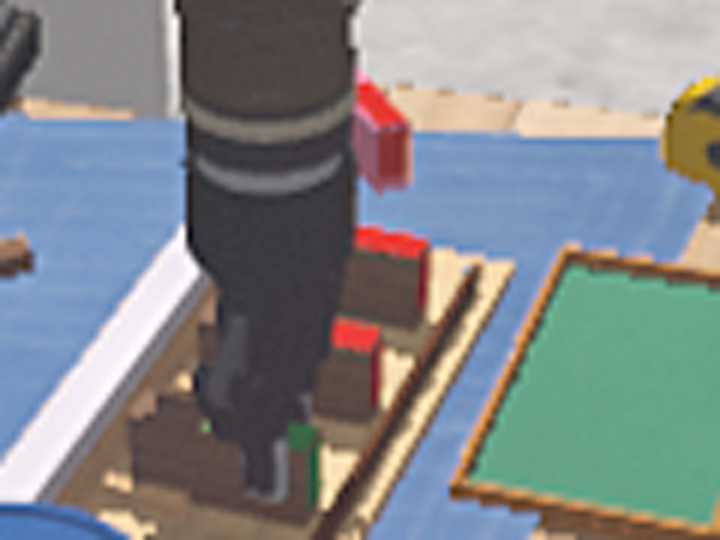

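{"fn": "drive_tool", "kwargs": {"commands": [{"dx": 0,"dy": 0,"dz": 0,"wx": 0,"wy": 0,"wz": 0,"claw": 0.4},{"dx": 0,"dy": 0,"dz": 0,"wx": 0,"wy": 0,"wz": 0,"claw": 0.4},{"dx": 0.003,"dy": 0,"dz": 0.004,"wx": 0,"wy": 0,"wz": 0,"claw": 0.4},{"dx": 0.001,"dy": 0,"dz": 0.004,"wx": 0,"wy": 0,"wz": 0,"claw": 0.4},{"dx": 0,"dy": 0,"dz": 0,"wx": 0,"wy": 0,"wz": 0,"claw": 0.4}]}}

```text
t: 15.85
tcp_pos: [0.5618, -0.0296, 0.0224]
orientation: [3.139, -0.002, 3.062]
force: [-1.0, 0.0, 0.0]
width: 0.0516
```

{"fn": "drive_tool", "kwargs": {"commands": [{"dx": 0,"dy": 0,"dz": 0,"wx": 0,"wy": 0,"wz": 0,"claw": 0.7},{"dx": 0,"dy": 0,"dz": 0,"wx": 0,"wy": 0,"wz": 0,"claw": 1.0},{"dx": 0,"dy": 0,"dz": 0,"wx": 0,"wy": 0,"wz": 0,"claw": 1.0},{"dx": 0,"dy": 0,"dz": 0,"wx": 0,"wy": 0,"wz": 0,"claw": 1.0}], "newtons": 60}}

```text
t: 16.25
tcp_pos: [0.563, -0.0296, 0.0236]
orientation: [3.139, -0.0, 3.062]
force: [-0.4, 0.3, 0.6]
width: 0.0214
```

{"fn": "drive_tool", "kwargs": {"commands": [{"dx": 0,"dy": 0,"dz": -0.008,"wx": 0,"wy": 0,"wz": 0,"claw": 1.0},{"dx": 0,"dy": 0,"dz": -0.008,"wx": 0,"wy": 0,"wz": 0,"claw": 1.0},{"dx": 0,"dy": 0,"dz": -0.006,"wx": 0,"wy": 0,"wz": 0,"claw": 1.0},{"dx": 0,"dy": 0,"dz": 0,"wx": 0,"wy": 0,"wz": 0,"claw": 1.0}]}}

```text
t: 16.65
tcp_pos: [0.5638, -0.0297, 0.0469]
orientation: [3.139, 0.002, 3.062]
force: [0.6, -0.4, -0.8]
width: 0.0213
```

```bash
python3 - <<'E'
from h import *
import pickle
to([.564,-.03,.047],np.pi-.08)
for n in("side",):
    g=grab(n); pickle.dump(g,open(n+"10.pkl","wb"));save(g,n+"10",{"side":(270,170,390,260),"top":(215,160,465,330)}[n],{"side":6,"top":3.2}[n])
E
```

```text
t 16.65 w deg [0.13 0.1  0.  ] rows 0.019722070572595098 d in target tool axes [-0.0002 -0.0003 -0.0001] world d [ 0.0002 -0.0003  0.0001] F [ 0.6 -0.4 -0.8] width 0.0213
```

View pics/side10.png

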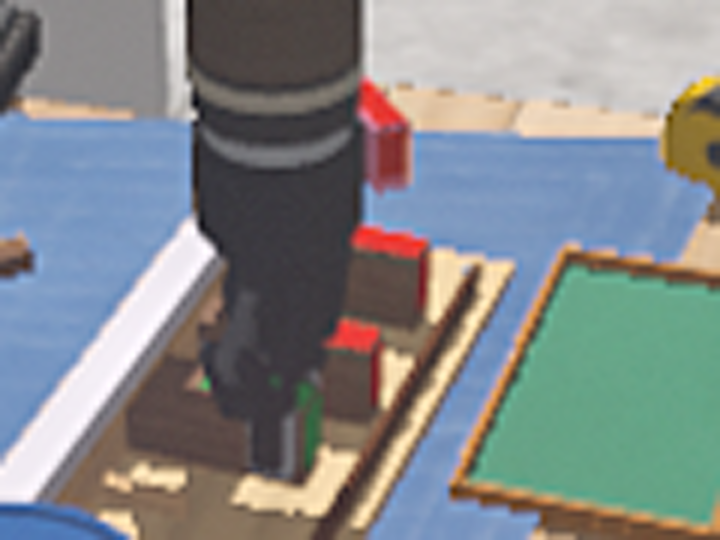

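{"fn": "drive_tool", "kwargs": {"commands": [{"dx": 0.015,"dy": 0,"dz": 0,"wx": 0,"wy": 0,"wz": 0,"claw": 1.0},{"dx": 0.025,"dy": 0,"dz": 0,"wx": 0,"wy": 0,"wz": 0,"claw": 1.0},{"dx": 0.03,"dy": 0,"dz": 0,"wx": 0,"wy": 0,"wz": 0,"claw": 1.0},{"dx": 0.03,"dy": 0,"dz": 0,"wx": 0,"wy": 0,"wz": 0,"claw": 1.0},{"dx": 0.02,"dy": 0,"dz": 0,"wx": 0,"wy": 0,"wz": 0,"claw": 1.0}]}}

```text
t: 17.2
tcp_pos: [0.4409, -0.0199, 0.045]
orientation: [3.139, -0.002, 3.062]
force: [0.0, 0.3, -0.2]
width: 0.0214
```

```bash
python3 - <<'E'
from h import *
import pickle
to([.397,-.168,.047],np.pi-.05)
for n in("side","top"):
    g=grab(n); pickle.dump(g,open(n+"11.pkl","wb"));save(g,n+"11",{"side":(220,170,420,320),"top":(215,160,465,330)}[n],{"side":4,"top":3.2}[n])
E
```

```text
t 17.2 w deg [ 0.13 -0.13 -1.71] rows 0.20255740947815415 d in target tool axes [ 0.0364 -0.1501 -0.002 ] world d [-0.0439 -0.1481  0.002 ] F [ 0.   0.3 -0.2] width 0.0214
```

View pics/side11.png

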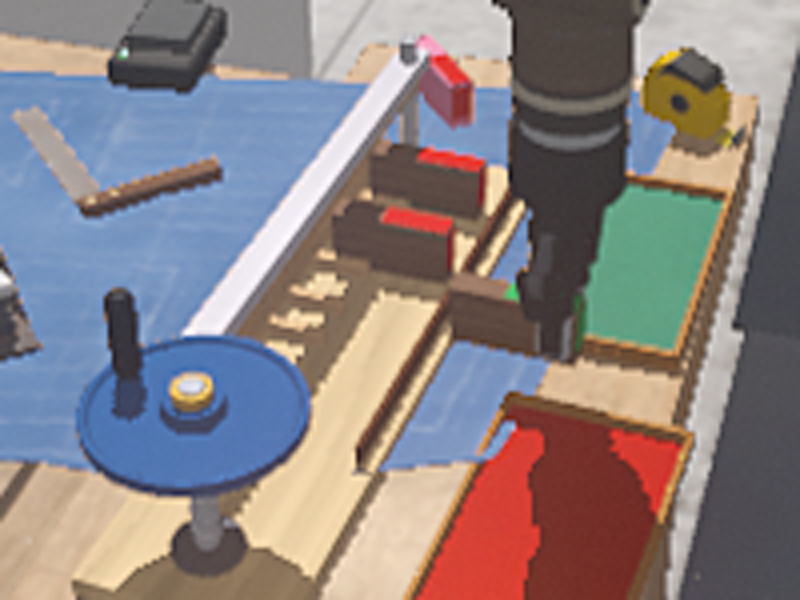

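View pics/top11.png

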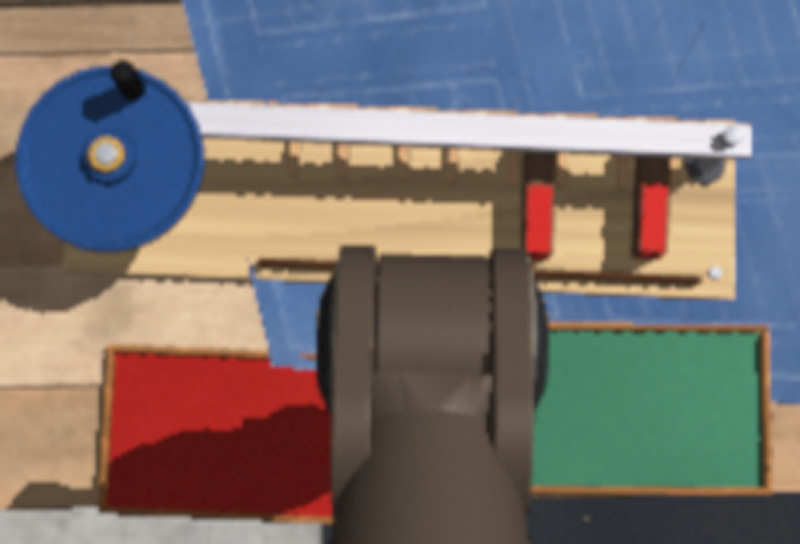

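{"fn": "drive_tool", "kwargs": {"commands": [{"dx": 0.012,"dy": -0.02,"dz": 0,"wx": 0,"wy": 0,"wz": -1.7,"claw": 1.0},{"dx": 0.012,"dy": -0.04,"dz": 0,"wx": 0,"wy": 0,"wz": 0,"claw": 1.0},{"dx": 0.012,"dy": -0.04,"dz": 0,"wx": 0,"wy": 0,"wz": 0,"claw": 1.0},{"dx": 0,"dy": -0.035,"dz": 0,"wx": 0,"wy": 0,"wz": 0,"claw": 1.0},{"dx": 0,"dy": -0.015,"dz": 0,"wx": 0,"wy": 0,"wz": 0,"claw": 1.0}]}}

```text
t: 17.8
tcp_pos: [0.3999, -0.1706, 0.0455]
orientation: [3.141, 0.001, 3.089]
force: [-0.0, 0.5, -0.8]
width: 0.0216
```

```bash
python3 - <<'E'
from h import *
import pickle
to([.397,-.168,.0145],np.pi-.05)
for n in("side",):
    g=grab(n); pickle.dump(g,open(n+"12.pkl","wb"));save(g,n+"12",{"side":(270,170,420,280),"top":(215,160,465,330)}[n],{"side":5,"top":3.2}[n])
E
```

```text
t 17.8 w deg [ 0.06  0.06 -0.17] rows 0.02206724771428493 d in target tool axes [0.0031 0.0024 0.031 ] world d [-0.0029  0.0026 -0.031 ] F [-0.   0.5 -0.8] width 0.0216
```

View pics/side12.png

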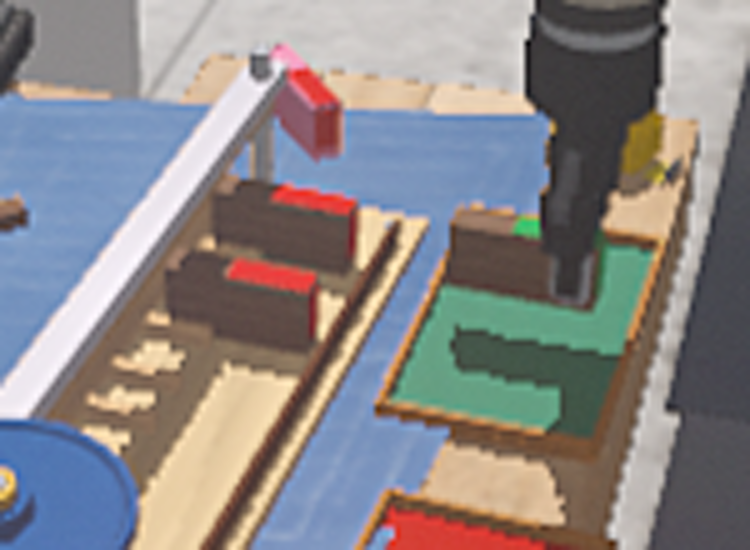

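{"fn": "drive_tool", "kwargs": {"commands": [{"dx": 0.002,"dy": 0,"dz": 0.012,"wx": 0,"wy": 0,"wz": 0,"claw": 1.0},{"dx": 0,"dy": 0,"dz": 0.01,"wx": 0,"wy": 0,"wz": 0,"claw": 1.0},{"dx": 0,"dy": 0,"dz": 0.005,"wx": 0,"wy": 0,"wz": 0,"claw": 1.0},{"dx": 0,"dy": 0,"dz": 0.003,"wx": 0,"wy": 0,"wz": 0,"claw": 1.0},{"dx": 0,"dy": 0,"dz": 0,"wx": 0,"wy": 0,"wz": 0,"claw": 1.0}]}}

```text
t: 18.35
tcp_pos: [0.3971, -0.1667, 0.0149]
orientation: [3.139, -0.001, 3.093]
force: [0.3, -0.6, -0.8]
width: 0.021
```

{"fn": "drive_tool", "kwargs": {"commands": [{"dx": 0,"dy": 0,"dz": 0.001,"wx": 0,"wy": 0,"wz": 0,"claw": 1.0},{"dx": 0,"dy": 0,"dz": 0,"wx": 0,"wy": 0,"wz": 0,"claw": 1.0}]}}

```text
t: 18.55
tcp_pos: [0.3975, -0.1671, 0.0144]
orientation: [3.139, 0.0, 3.092]
force: [-0.6, 0.6, 1.7]
width: 0.0216
```

Contact. Release and rise.

{"fn": "drive_tool", "kwargs": {"commands": [{"dx": 0,"dy": 0,"dz": 0,"wx": 0,"wy": 0,"wz": 0,"claw": 0.5},{"dx": 0,"dy": 0,"dz": 0,"wx": 0,"wy": 0,"wz": 0,"claw": 0.4},{"dx": 0,"dy": 0,"dz": 0,"wx": 0,"wy": 0,"wz": 0,"claw": 0.4},{"dx": 0,"dy": 0,"dz": -0.02,"wx": 0,"wy": 0,"wz": 0,"claw": 0.4},{"dx": 0,"dy": 0,"dz": -0.03,"wx": 0,"wy": 0,"wz": 0,"claw": 0.4}]}}

```text
t: 19.05
tcp_pos: [0.3958, -0.1671, 0.0632]
orientation: [3.138, -0.004, 3.091]
force: [0.1, 0.7, -0.8]
width: 0.051
```

{"fn": "drive_tool", "kwargs": {"commands": [{"dx": 0,"dy": 0,"dz": -0.05,"wx": 0,"wy": 0,"wz": 0,"claw": 0.4},{"dx": -0.03,"dy": 0.02,"dz": -0.01,"wx": 0,"wy": 0,"wz": 1.7,"claw": 0.4},{"dx": -0.04,"dy": 0.01,"dz": 0,"wx": 0,"wy": 0,"wz": 0,"claw": 0.4},{"dx": -0.04,"dy": 0.01,"dz": 0,"wx": 0,"wy": 0,"wz": 0,"claw": 0.4},{"dx": -0.04,"dy": 0.01,"dz": 0,"wx": 0,"wy": 0,"wz": 0,"claw": 0.4}]}}

```text
t: 19.55
tcp_pos: [0.5519, -0.1286, 0.1245]
orientation: [3.14, 0.0, 3.062]
force: [0.6, -0.5, 0.3]
width: 0.0509
```

```bash
python3 - <<'E'
from h import *
import pickle
to([.559,-.115,.024],np.pi-.085)
for n in("side","top"):
    g=grab(n); pickle.dump(g,open(n+"13.pkl","wb"));save(g,n+"13",{"side":(220,170,420,320),"top":(215,160,465,330)}[n],{"side":4,"top":3.2}[n])
E
```

```text
t 19.55 w deg [0.11 0.02 0.29] rows 0.036227869949813876 d in target tool axes [-0.0059  0.0142  0.1005] world d [ 0.0071  0.0136 -0.1005] F [ 0.6 -0.5  0.3] width 0.0509
```

View pics/side13.png

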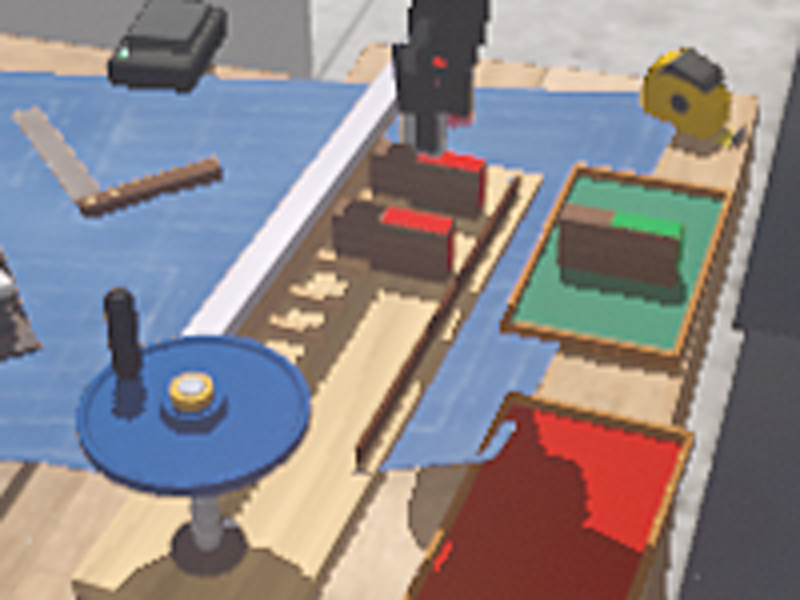

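View pics/top13.png

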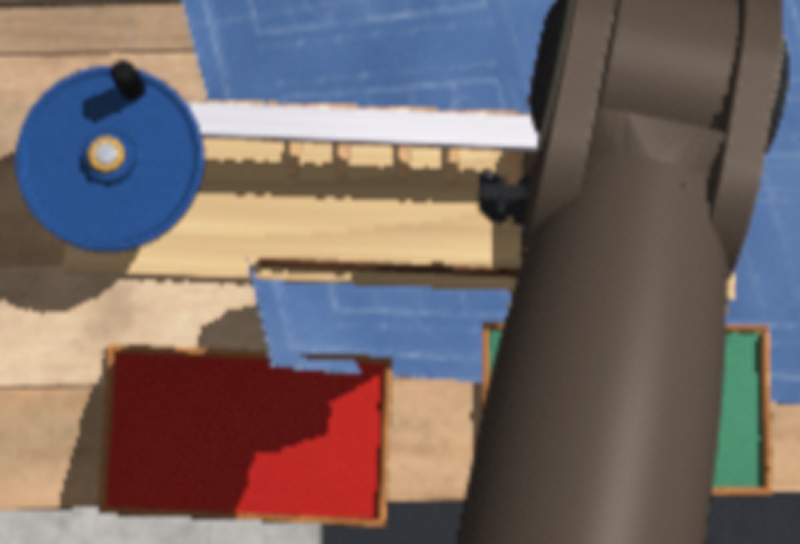

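{"fn": "drive_tool", "kwargs": {"commands": [{"dx": -0.003,"dy": 0.012,"dz": 0,"wx": 0,"wy": 0,"wz": 0.3,"claw": 0.4},{"dx": 0,"dy": 0,"dz": 0.02,"wx": 0,"wy": 0,"wz": 0,"claw": 0.4},{"dx": 0,"dy": 0,"dz": 0.03,"wx": 0,"wy": 0,"wz": 0,"claw": 0.4},{"dx": 0,"dy": 0,"dz": 0,"wx": 0,"wy": 0,"wz": 0,"claw": 0.4}]}}

```text
t: 20.05
tcp_pos: [0.5506, -0.1161, 0.071]
orientation: [3.138, -0.007, 3.056]
force: [-0.7, -0.6, -0.7]
width: 0.0509
```

```bash
python3 - <<'E'
from h import *
import pickle
to([.559,-.115,.024],np.pi-.085)
for n in("side",):
    g=grab(n); save(g,n+"14",{"side":(270,170,390,260),"top":(215,160,465,330)}[n],{"side":6,"top":3.2}[n])
E
```

```text
t 20.05 w deg [ 0.18 -0.41 -0.03] rows 0.052958892269007886 d in target tool axes [-0.0083  0.0018  0.047 ] world d [ 0.0084  0.0011 -0.047 ] F [-0.7 -0.6 -0.7] width 0.0509
```

View pics/side14.png

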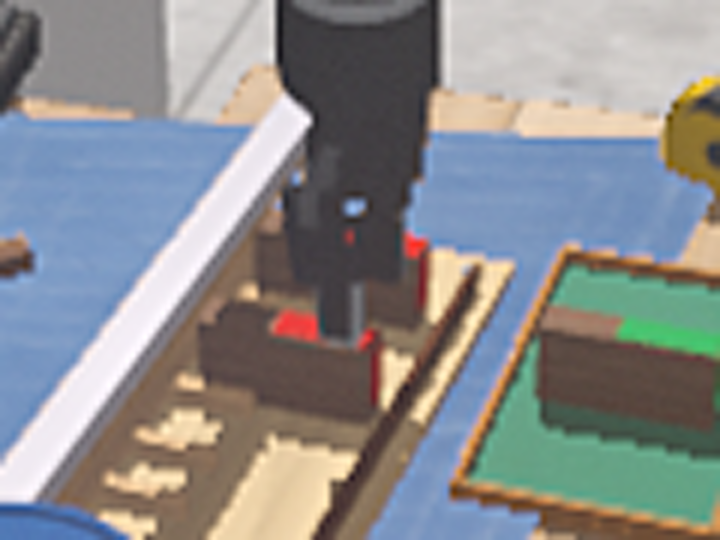

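{"fn": "drive_tool", "kwargs": {"commands": [{"dx": -0.004,"dy": 0.001,"dz": 0.02,"wx": 0,"wy": 0,"wz": 0,"claw": 0.4},{"dx": 0,"dy": 0,"dz": 0.015,"wx": 0,"wy": 0,"wz": 0,"claw": 0.4},{"dx": 0,"dy": 0,"dz": 0.01,"wx": 0,"wy": 0,"wz": 0,"claw": 0.4},{"dx": 0,"dy": 0,"dz": 0,"wx": 0,"wy": 0,"wz": 0,"claw": 0.4},{"dx": 0,"dy": 0,"dz": 0,"wx": 0,"wy": 0,"wz": 0,"claw": 0.4}]}}

```text
t: 20.6
tcp_pos: [0.5585, -0.1165, 0.0303]
orientation: [3.139, 0.0, 3.056]
force: [-0.0, -0.1, -0.6]
width: 0.0513
```

{"fn": "drive_tool", "kwargs": {"commands": [{"dx": 0.001,"dy": 0.001,"dz": 0.006,"wx": 0,"wy": 0,"wz": 0,"claw": 0.4},{"dx": 0,"dy": 0,"dz": 0,"wx": 0,"wy": 0,"wz": 0,"claw": 0.7},{"dx": 0,"dy": 0,"dz": 0,"wx": 0,"wy": 0,"wz": 0,"claw": 1.0},{"dx": 0,"dy": 0,"dz": 0,"wx": 0,"wy": 0,"wz": 0,"claw": 1.0},{"dx": 0,"dy": 0,"dz": 0,"wx": 0,"wy": 0,"wz": 0,"claw": 1.0}], "newtons": 60}}

```text
t: 21.1
tcp_pos: [0.5575, -0.1153, 0.0236]
orientation: [3.139, -0.0, 3.056]
force: [-0.0, 0.8, 1.8]
width: 0.0214
```

{"fn": "drive_tool", "kwargs": {"commands": [{"dx": 0,"dy": 0,"dz": -0.008,"wx": 0,"wy": 0,"wz": 0,"claw": 1.0},{"dx": 0,"dy": 0,"dz": -0.008,"wx": 0,"wy": 0,"wz": 0,"claw": 1.0},{"dx": 0,"dy": 0,"dz": -0.006,"wx": 0,"wy": 0,"wz": 0,"claw": 1.0},{"dx": 0,"dy": 0,"dz": 0,"wx": 0,"wy": 0,"wz": 0,"claw": 1.0}]}}

```text
t: 21.5
tcp_pos: [0.5582, -0.1155, 0.0467]
orientation: [3.14, 0.002, 3.056]
force: [-0.2, -0.5, -1.7]
width: 0.021
```

```bash
python3 - <<'E'
from h import *
import pickle
to([.559,-.115,.047],np.pi-.085)
for n in("side",):
    g=grab(n); save(g,n+"15",{"side":(270,170,390,260),"top":(215,160,465,330)}[n],{"side":6,"top":3.2}[n])
E
```

```text
t 21.5 w deg [ 0.11  0.09 -0.02] rows 0.017252992295027466 d in target tool axes [-0.0008  0.0006 -0.0003] world d [0.0008 0.0005 0.0003] F [-0.2 -0.5 -1.7] width 0.021
```

View pics/side15.png

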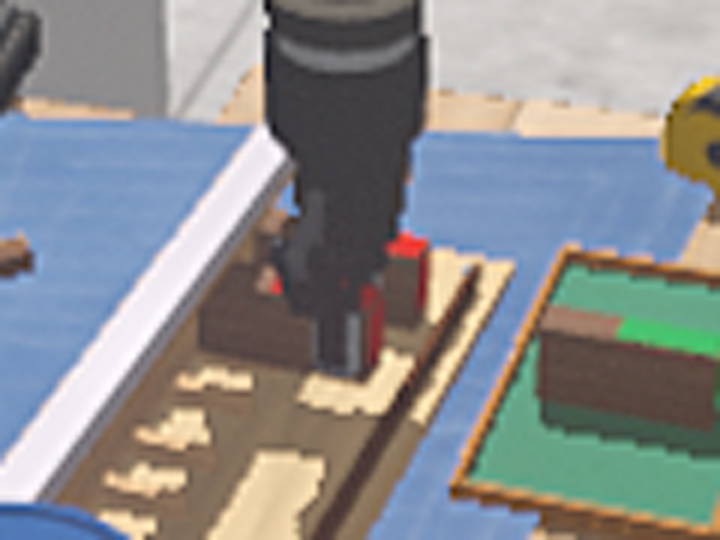

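{"fn": "drive_tool", "kwargs": {"commands": [{"dx": 0.015,"dy": 0,"dz": 0,"wx": 0,"wy": 0,"wz": 0,"claw": 1.0},{"dx": 0.025,"dy": 0,"dz": 0,"wx": 0,"wy": 0,"wz": 0,"claw": 1.0},{"dx": 0.03,"dy": 0,"dz": 0,"wx": 0,"wy": 0,"wz": 0,"claw": 1.0},{"dx": 0.03,"dy": 0,"dz": 0,"wx": 0,"wy": 0,"wz": 0,"claw": 1.0},{"dx": 0.02,"dy": 0,"dz": 0,"wx": 0,"wy": 0,"wz": -1.4,"claw": 1.0}]}}

```text
t: 22.05
tcp_pos: [0.4354, -0.1047, 0.0448]
orientation: [3.139, -0.002, 3.081]
force: [0.9, 0.1, -0.2]
width: 0.0215
```

```bash
python3 - <<'E'
from h import *
import pickle
to([.386,.158,.047],np.pi-.061)
for n in("side","top"):
    g=grab(n); pickle.dump(g,open(n+"16.pkl","wb"));save(g,n+"16",{"side":(220,170,420,320),"top":(215,160,465,330)}[n],{"side":4,"top":3.2}[n])
E
```

```text
t 22.05 w deg [ 0.14 -0.12  0.04] rows 0.02276246930090612 d in target tool axes [ 0.0653  0.2592 -0.0022] world d [-0.0494  0.2627  0.0022] F [ 0.9  0.1 -0.2] width 0.0215
```

View pics/side16.png

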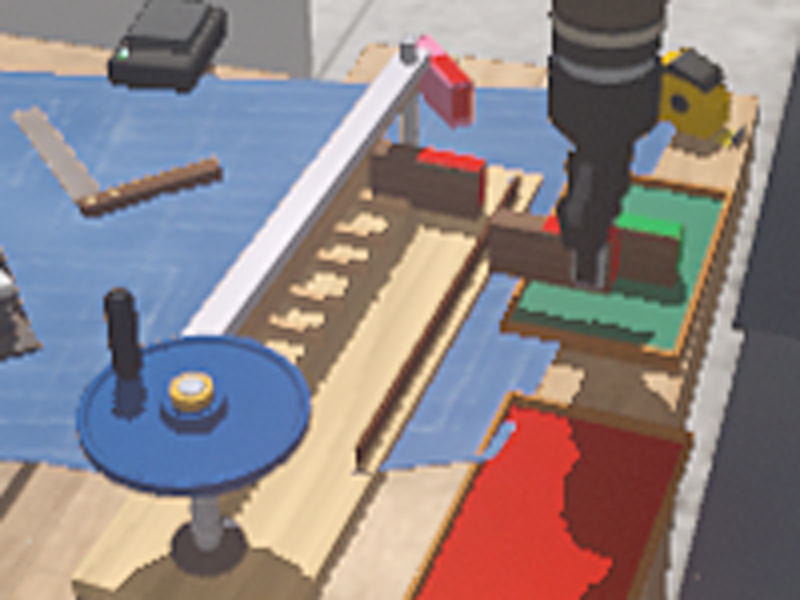

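View pics/top16.png

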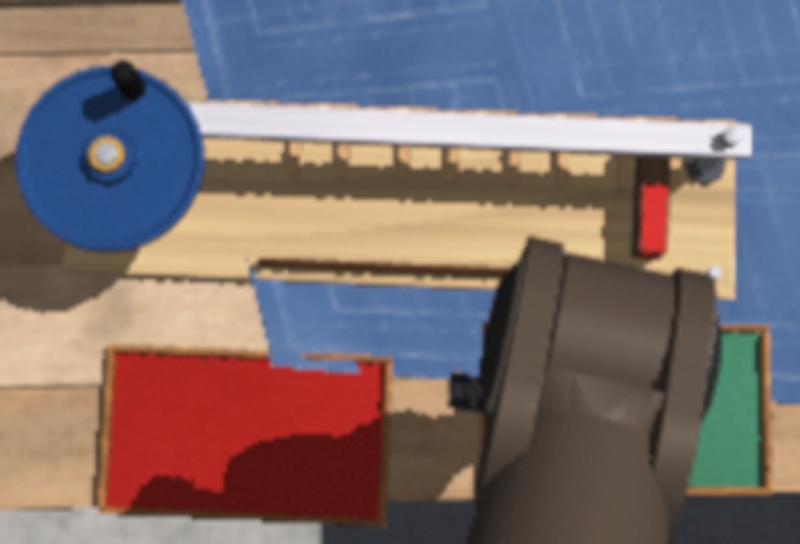

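{"fn": "drive_tool", "kwargs": {"commands": [{"dx": 0.01,"dy": 0.025,"dz": 0,"wx": 0,"wy": 0,"wz": 0,"claw": 1.0},{"dx": 0.01,"dy": 0.04,"dz": 0,"wx": 0,"wy": 0,"wz": 0,"claw": 1.0},{"dx": 0.01,"dy": 0.04,"dz": 0,"wx": 0,"wy": 0,"wz": 0,"claw": 1.0},{"dx": 0.01,"dy": 0.04,"dz": 0,"wx": 0,"wy": 0,"wz": 0,"claw": 1.0},{"dx": 0.01,"dy": 0.04,"dz": 0,"wx": 0,"wy": 0,"wz": 0,"claw": 1.0}]}}

```text
t: 22.65
tcp_pos: [0.3997, 0.0843, 0.046]
orientation: [3.139, 0.001, 3.08]
force: [0.6, 0.9, -0.9]
width: 0.022
```

{"fn": "drive_tool", "kwargs": {"commands": [{"dx": 0.01,"dy": 0.04,"dz": 0,"wx": 0,"wy": 0,"wz": 0,"claw": 1.0},{"dx": 0.002,"dy": 0.025,"dz": 0,"wx": 0,"wy": 0,"wz": 0,"claw": 1.0},{"dx": 0,"dy": 0.006,"dz": 0,"wx": 0,"wy": 0,"wz": 0,"claw": 1.0},{"dx": 0,"dy": 0,"dz": 0,"wx": 0,"wy": 0,"wz": 0,"claw": 1.0}]}}

```text
t: 23.05
tcp_pos: [0.3921, 0.1551, 0.0459]
orientation: [3.139, -0.0, 3.083]
force: [0.4, 0.8, -0.2]
width: 0.021
```

```bash
python3 - <<'E'
from h import *
import pickle
to([.386,.158,.0145],np.pi-.061)
for n in("side",):
    g=grab(n); pickle.dump(g,open(n+"17.pkl","wb"));save(g,n+"17",{"side":(220,190,420,340),"top":(215,160,465,330)}[n],{"side":4,"top":3.2}[n])
E
```

```text
t 23.05 w deg [ 0.13 -0.01  0.12] rows 0.02086238937030363 d in target tool axes [0.0062 0.0026 0.0314] world d [-0.0061  0.0029 -0.0314] F [ 0.4  0.8 -0.2] width 0.021
```

View pics/side17.png

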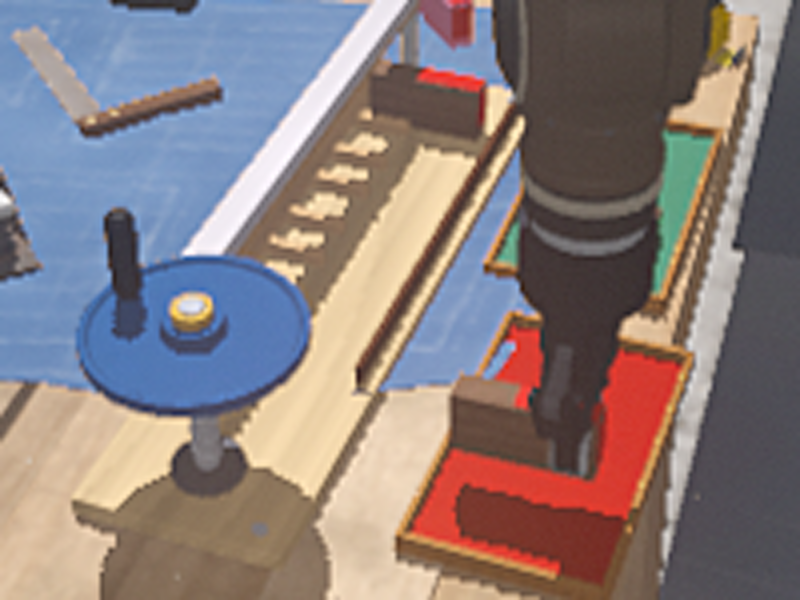

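{"fn": "drive_tool", "kwargs": {"commands": [{"dx": 0.005,"dy": 0.002,"dz": 0.012,"wx": 0,"wy": 0,"wz": 0,"claw": 1.0},{"dx": 0,"dy": 0,"dz": 0.01,"wx": 0,"wy": 0,"wz": 0,"claw": 1.0},{"dx": 0,"dy": 0,"dz": 0.006,"wx": 0,"wy": 0,"wz": 0,"claw": 1.0},{"dx": 0,"dy": 0,"dz": 0.003,"wx": 0,"wy": 0,"wz": 0,"claw": 1.0},{"dx": 0,"dy": 0,"dz": 0,"wx": 0,"wy": 0,"wz": 0,"claw": 1.0}]}}

```text
t: 23.6
tcp_pos: [0.3863, 0.156, 0.0147]
orientation: [3.14, -0.001, 3.08]
force: [-0.7, -0.1, -1.0]
width: 0.0214
```

{"fn": "drive_tool", "kwargs": {"commands": [{"dx": 0,"dy": 0,"dz": 0,"wx": 0,"wy": 0,"wz": 0,"claw": 1.0}]}}

```text
t: 23.7
tcp_pos: [0.3866, 0.1563, 0.0148]
orientation: [3.139, -0.001, 3.08]
force: [0.2, -0.7, -1.7]
width: 0.0214
```

{"fn": "drive_tool", "kwargs": {"commands": [{"dx": 0,"dy": 0,"dz": 0.001,"wx": 0,"wy": 0,"wz": 0,"claw": 1.0},{"dx": 0,"dy": 0,"dz": 0,"wx": 0,"wy": 0,"wz": 0,"claw": 1.0}]}}

```text
t: 23.9
tcp_pos: [0.3867, 0.1565, 0.0143]
orientation: [3.139, -0.0, 3.081]
force: [-1.2, -0.9, 4.5]
width: 0.0213
```

{"fn": "drive_tool", "kwargs": {"commands": [{"dx": 0,"dy": 0,"dz": 0,"wx": 0,"wy": 0,"wz": 0,"claw": 0.5},{"dx": 0,"dy": 0,"dz": 0,"wx": 0,"wy": 0,"wz": 0,"claw": 0.4},{"dx": 0,"dy": 0,"dz": 0,"wx": 0,"wy": 0,"wz": 0,"claw": 0.4},{"dx": 0,"dy": 0,"dz": -0.02,"wx": 0,"wy": 0,"wz": 0,"claw": 0.4},{"dx": 0,"dy": 0,"dz": -0.03,"wx": 0,"wy": 0,"wz": 0,"claw": 0.4}]}}

```text
t: 24.4
tcp_pos: [0.385, 0.1559, 0.0629]
orientation: [3.141, -0.004, 3.081]
force: [0.1, -0.0, -0.2]
width: 0.0515
```

{"fn": "drive_tool", "kwargs": {"commands": [{"dx": 0,"dy": 0,"dz": -0.05,"wx": 0,"wy": 0,"wz": 0,"claw": 0.4},{"dx": -0.01,"dy": -0.03,"dz": -0.02,"wx": 0,"wy": 0,"wz": 1.4,"claw": 0.4},{"dx": -0.02,"dy": -0.04,"dz": 0,"wx": 0,"wy": 0,"wz": 0,"claw": 0.4},{"dx": -0.02,"dy": -0.04,"dz": 0,"wx": 0,"wy": 0,"wz": 0,"claw": 0.4},{"dx": -0.02,"dy": -0.04,"dz": 0,"wx": 0,"wy": 0,"wz": 0,"claw": 0.4}]}}

```text
t: 24.9
tcp_pos: [0.4449, -0.0004, 0.134]
orientation: [3.139, 0.001, 3.057]
force: [0.7, 0.4, 0.3]
width: 0.0513
```

```bash
python3 - <<'E'
from h import *
import pickle
to([.556,-.2005,.14],np.pi-.086)
for n in("side","top"):
    g=grab(n); pickle.dump(g,open(n+"18.pkl","wb"));save(g,n+"18",{"side":(220,170,420,320),"top":(215,160,465,330)}[n],{"side":4,"top":3.2}[n])
E
```

```text
t 24.9 w deg [0.14 0.04 0.09] rows 0.020439669268435812 d in target tool axes [-0.1279 -0.1898 -0.006 ] world d [ 0.1111 -0.2001  0.006 ] F [0.7 0.4 0.3] width 0.0513
```

View pics/side18.png

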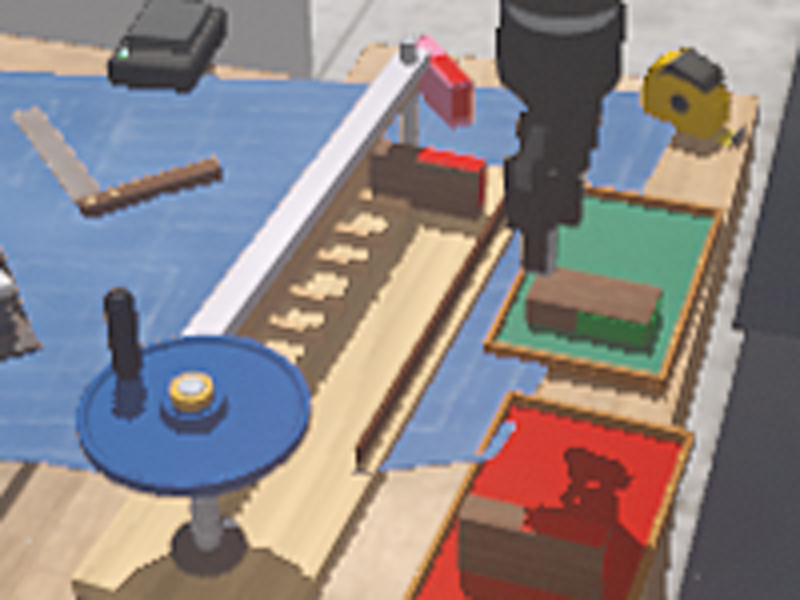

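View pics/top18.png

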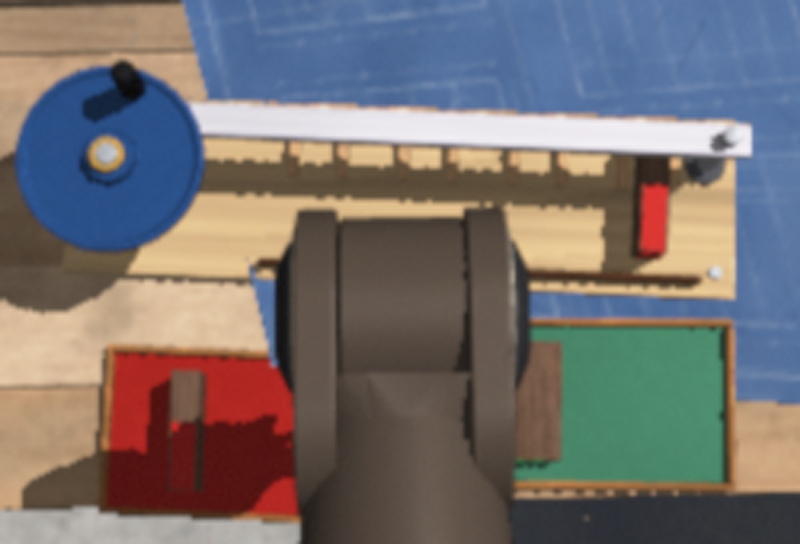

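{"fn": "drive_tool", "kwargs": {"commands": [{"dx": -0.02,"dy": -0.035,"dz": 0,"wx": 0,"wy": 0,"wz": 0,"claw": 0.4},{"dx": -0.025,"dy": -0.04,"dz": 0,"wx": 0,"wy": 0,"wz": 0,"claw": 0.4},{"dx": -0.03,"dy": -0.04,"dz": 0,"wx": 0,"wy": 0,"wz": 0,"claw": 0.4},{"dx": -0.03,"dy": -0.04,"dz": 0,"wx": 0,"wy": 0,"wz": 0,"claw": 0.4},{"dx": -0.02,"dy": -0.025,"dz": 0,"wx": 0,"wy": 0,"wz": 0,"claw": 0.4}]}}

```text
t: 25.5
tcp_pos: [0.5548, -0.1912, 0.1326]
orientation: [3.139, -0.0, 3.055]
force: [0.5, 0.7, 0.1]
width: 0.0515
```

{"fn": "drive_tool", "kwargs": {"commands": [{"dx": 0,"dy": 0,"dz": 0,"wx": 0,"wy": 0,"wz": 0,"claw": 0.4},{"dx": 0,"dy": 0,"dz": 0.02,"wx": 0,"wy": 0,"wz": 0,"claw": 0.4},{"dx": 0,"dy": 0,"dz": 0.03,"wx": 0,"wy": 0,"wz": 0,"claw": 0.4},{"dx": 0,"dy": 0,"dz": 0.01,"wx": 0,"wy": 0,"wz": 0,"claw": 0.4},{"dx": 0,"dy": 0,"dz": 0,"wx": 0,"wy": 0,"wz": 0,"claw": 0.4}]}}

```text
t: 26.0
tcp_pos: [0.5519, -0.1874, 0.0714]
orientation: [3.138, -0.004, 3.057]
force: [-0.4, -0.5, -0.4]
width: 0.0512
```

```bash
python3 - <<'E'
from h import *
import pickle
to([.556,-.2005,.024],np.pi-.086)
for n in("side",):
    g=grab(n); save(g,n+"19",{"side":(290,160,410,250),"top":(215,160,465,330)}[n],{"side":6,"top":3.2}[n])
E
```

```text
t 26.0 w deg [ 0.2  -0.25  0.1 ] rows 0.03949192990106015 d in target tool axes [-0.0052 -0.0127  0.0474] world d [ 0.0041 -0.0131 -0.0474] F [-0.4 -0.5 -0.4] width 0.0512
```

View pics/side19.png

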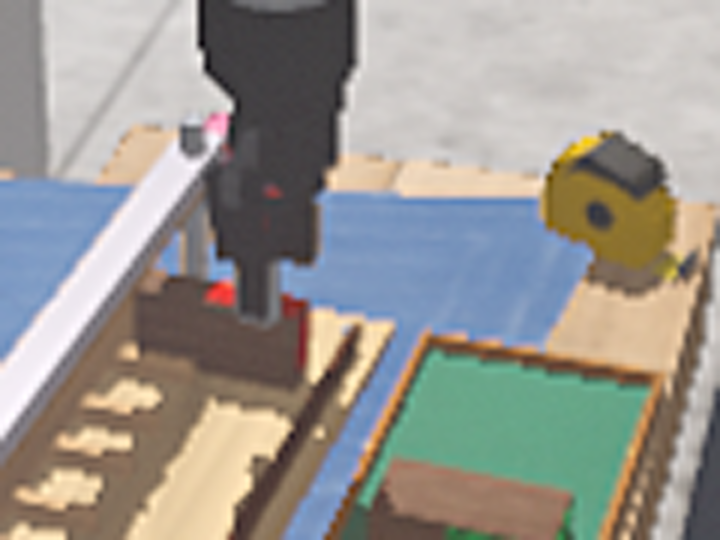

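{"fn": "drive_tool", "kwargs": {"commands": [{"dx": -0.002,"dy": -0.013,"dz": 0,"wx": 0,"wy": 0,"wz": 0,"claw": 0.4},{"dx": 0,"dy": 0,"dz": 0,"wx": 0,"wy": 0,"wz": 0,"claw": 0.4},{"dx": 0,"dy": 0,"dz": 0.02,"wx": 0,"wy": 0,"wz": 0,"claw": 0.4},{"dx": 0,"dy": 0,"dz": 0.02,"wx": 0,"wy": 0,"wz": 0,"claw": 0.4},{"dx": 0,"dy": 0,"dz": 0,"wx": 0,"wy": 0,"wz": 0,"claw": 0.4}]}}

```text
t: 26.55
tcp_pos: [0.5531, -0.2017, 0.0314]
orientation: [3.138, -0.004, 3.056]
force: [-0.4, 0.2, 0.3]
width: 0.0512
```

{"fn": "drive_tool", "kwargs": {"commands": [{"dx": 0,"dy": 0,"dz": 0.003,"wx": 0,"wy": 0,"wz": 0,"claw": 0.4},{"dx": 0,"dy": 0,"dz": 0.003,"wx": 0,"wy": 0,"wz": 0,"claw": 0.4}]}}

```text
t: 26.75
tcp_pos: [0.5553, -0.2022, 0.0284]
orientation: [3.14, 0.002, 3.056]
force: [0.5, -0.2, -0.3]
width: 0.0512
```

{"fn": "drive_tool", "kwargs": {"commands": [{"dx": 0,"dy": 0.001,"dz": 0.003,"wx": 0,"wy": 0,"wz": 0,"claw": 0.4},{"dx": 0,"dy": 0,"dz": 0,"wx": 0,"wy": 0,"wz": 0,"claw": 0.7},{"dx": 0,"dy": 0,"dz": 0,"wx": 0,"wy": 0,"wz": 0,"claw": 1.0},{"dx": 0,"dy": 0,"dz": 0,"wx": 0,"wy": 0,"wz": 0,"claw": 1.0},{"dx": 0,"dy": 0,"dz": 0,"wx": 0,"wy": 0,"wz": 0,"claw": 1.0}], "newtons": 60}}

```text
t: 27.25
tcp_pos: [0.5547, -0.2008, 0.0245]
orientation: [3.139, 0.0, 3.056]
force: [-0.7, 0.8, 2.1]
width: 0.0209
```

{"fn": "drive_tool", "kwargs": {"commands": [{"dx": 0,"dy": 0,"dz": -0.008,"wx": 0,"wy": 0,"wz": 0,"claw": 1.0},{"dx": 0,"dy": 0,"dz": -0.008,"wx": 0,"wy": 0,"wz": 0,"claw": 1.0},{"dx": 0,"dy": 0,"dz": -0.007,"wx": 0,"wy": 0,"wz": 0,"claw": 1.0},{"dx": 0,"dy": 0,"dz": 0,"wx": 0,"wy": 0,"wz": 0,"claw": 1.0}]}}

```text
t: 27.65
tcp_pos: [0.5553, -0.2012, 0.0486]
orientation: [3.14, 0.002, 3.056]
force: [0.4, 0.3, -0.5]
width: 0.0209
```

```bash
python3 - <<'E'
from h import *
import pickle
to([.556,-.2005,.047],np.pi-.086)
for n in("side",):
    g=grab(n); save(g,n+"20",{"side":(290,160,410,250),"top":(215,160,465,330)}[n],{"side":6,"top":3.2}[n])
E
```

```text
t 27.65 w deg [0.1  0.09 0.04] rows 0.016662909330215685 d in target tool axes [-0.0006  0.0007  0.0016] world d [ 0.0007  0.0007 -0.0016] F [ 0.4  0.3 -0.5] width 0.0209
```

View pics/side20.png

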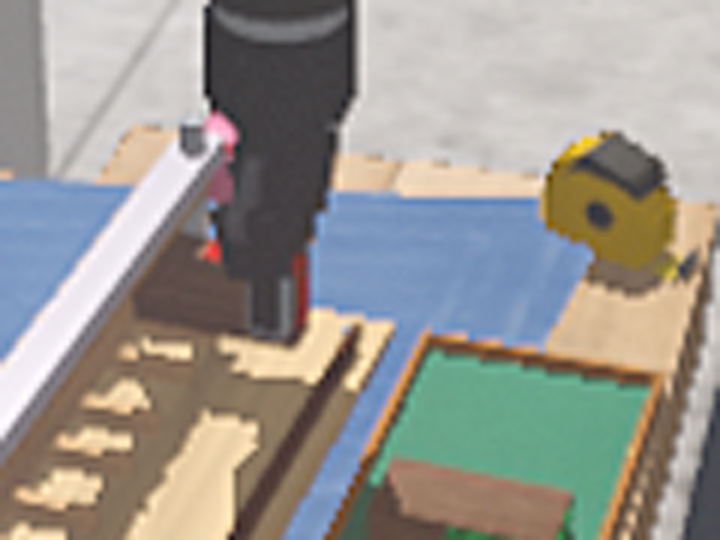

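{"fn": "drive_tool", "kwargs": {"commands": [{"dx": 0.015,"dy": 0,"dz": 0,"wx": 0,"wy": 0,"wz": 0,"claw": 1.0},{"dx": 0.025,"dy": 0,"dz": 0,"wx": 0,"wy": 0,"wz": 0,"claw": 1.0},{"dx": 0.03,"dy": 0,"dz": 0,"wx": 0,"wy": 0,"wz": 0,"claw": 1.0},{"dx": 0.03,"dy": 0,"dz": -0.006,"wx": 0,"wy": 0,"wz": 0,"claw": 1.0},{"dx": 0.02,"dy": 0,"dz": -0.006,"wx": 0,"wy": 0,"wz": -1.4,"claw": 1.0}]}}

```text
t: 28.2
tcp_pos: [0.4324, -0.1901, 0.0586]
orientation: [3.139, -0.003, 3.081]
force: [0.8, -0.1, -0.5]
width: 0.0208
```

```bash
python3 - <<'E'
from h import *
import pickle
to([.381,.0684,.055],np.pi-.061)
for n in("side","top"):
    g=grab(n); pickle.dump(g,open(n+"21.pkl","wb"));save(g,n+"21",{"side":(220,170,420,320),"top":(215,160,465,330)}[n],{"side":4,"top":3.2}[n])
E
```

```text
t 28.2 w deg [ 0.17 -0.15  0.03] rows 0.02631415511881762 d in target tool axes [0.0671 0.2549 0.0036] world d [-0.0514  0.2585 -0.0036] F [ 0.8 -0.1 -0.5] width 0.0208
```

View pics/side21.png

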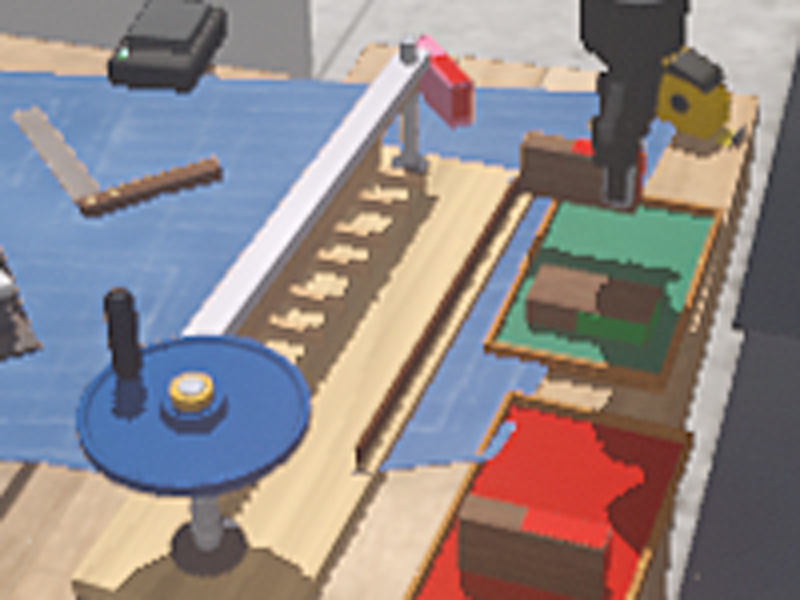

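View pics/top21.png

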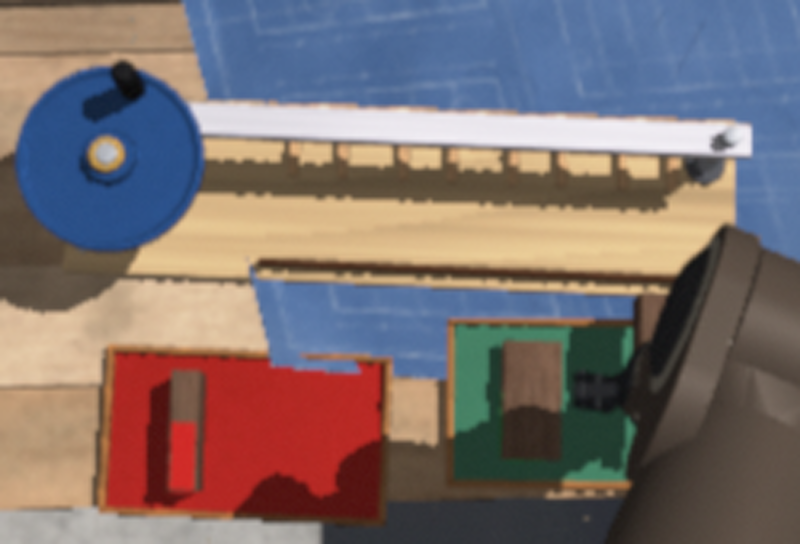

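{"fn": "drive_tool", "kwargs": {"commands": [{"dx": 0.01,"dy": 0.025,"dz": 0,"wx": 0,"wy": 0,"wz": 0,"claw": 1.0},{"dx": 0.01,"dy": 0.04,"dz": 0,"wx": 0,"wy": 0,"wz": 0,"claw": 1.0},{"dx": 0.01,"dy": 0.04,"dz": 0,"wx": 0,"wy": 0,"wz": 0,"claw": 1.0},{"dx": 0.01,"dy": 0.04,"dz": 0,"wx": 0,"wy": 0,"wz": 0,"claw": 1.0},{"dx": 0.01,"dy": 0.04,"dz": 0,"wx": 0,"wy": 0,"wz": 0,"claw": 1.0}]}}

```text
t: 28.8
tcp_pos: [0.3967, -0.0014, 0.0596]
orientation: [3.139, 0.0, 3.08]
force: [1.1, 0.0, -1.8]
width: 0.0214
```

{"fn": "drive_tool", "kwargs": {"commands": [{"dx": 0.008,"dy": 0.035,"dz": 0,"wx": 0,"wy": 0,"wz": 0,"claw": 1.0},{"dx": 0.005,"dy": 0.02,"dz": 0,"wx": 0,"wy": 0,"wz": 0,"claw": 1.0},{"dx": 0,"dy": 0.01,"dz": 0,"wx": 0,"wy": 0,"wz": 0,"claw": 1.0},{"dx": 0,"dy": 0,"dz": 0,"wx": 0,"wy": 0,"wz": 0,"claw": 1.0}]}}

```text
t: 29.2
tcp_pos: [0.388, 0.0636, 0.0597]
orientation: [3.139, -0.0, 3.083]
force: [0.8, -0.2, -1.0]
width: 0.0211
```

```bash
python3 - <<'E'
from h import *
import pickle
to([.381,.0684,.0150],np.pi-.061)
for n in("side",):
    g=grab(n); save(g,n+"22",{"side":(220,190,420,340),"top":(215,160,465,330)}[n],{"side":4,"top":3.2}[n])
E
```

```text
t 29.2 w deg [ 0.14 -0.    0.13] rows 0.022433290131637973 d in target tool axes [0.0073 0.0043 0.0447] world d [-0.007   0.0048 -0.0447] F [ 0.8 -0.2 -1. ] width 0.0211
```

View pics/side22.png

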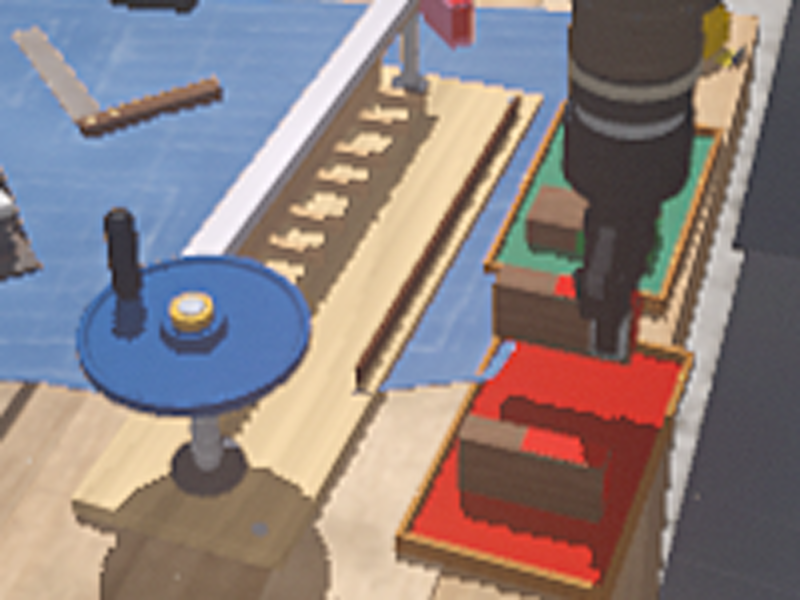

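{"fn": "drive_tool", "kwargs": {"commands": [{"dx": 0.006,"dy": 0.003,"dz": 0.015,"wx": 0,"wy": 0,"wz": 0,"claw": 1.0},{"dx": 0,"dy": 0,"dz": 0.015,"wx": 0,"wy": 0,"wz": 0,"claw": 1.0},{"dx": 0,"dy": 0,"dz": 0.008,"wx": 0,"wy": 0,"wz": 0,"claw": 1.0},{"dx": 0,"dy": 0,"dz": 0.004,"wx": 0,"wy": 0,"wz": 0,"claw": 1.0},{"dx": 0,"dy": 0,"dz": 0,"wx": 0,"wy": 0,"wz": 0,"claw": 1.0}]}}

```text
t: 29.75
tcp_pos: [0.3814, 0.0656, 0.0174]
orientation: [3.14, -0.001, 3.08]
force: [0.4, 0.1, -1.2]
width: 0.0214
```

{"fn": "drive_tool", "kwargs": {"commands": [{"dx": 0,"dy": 0,"dz": 0.001,"wx": 0,"wy": 0,"wz": 0,"claw": 1.0},{"dx": 0,"dy": 0,"dz": 0,"wx": 0,"wy": 0,"wz": 0,"claw": 1.0}]}}

```text
t: 29.95
tcp_pos: [0.3818, 0.0661, 0.0171]
orientation: [3.139, 0.0, 3.081]
force: [-0.6, 0.4, -1.8]
width: 0.0212
```

{"fn": "drive_tool", "kwargs": {"commands": [{"dx": 0,"dy": 0,"dz": 0.0015,"wx": 0,"wy": 0,"wz": 0,"claw": 1.0},{"dx": 0,"dy": 0,"dz": 0.0005,"wx": 0,"wy": 0,"wz": 0,"claw": 1.0}]}}

```text
t: 30.15
tcp_pos: [0.3817, 0.0662, 0.0152]
orientation: [3.139, 0.0, 3.081]
force: [-2.7, 0.3, 6.4]
width: 0.0215
```

Contact; release and rise clear, then look.

{"fn": "drive_tool", "kwargs": {"commands": [{"dx": 0,"dy": 0,"dz": -0.0005,"wx": 0,"wy": 0,"wz": 0,"claw": 0.5},{"dx": 0,"dy": 0,"dz": 0,"wx": 0,"wy": 0,"wz": 0,"claw": 0.4},{"dx": 0,"dy": 0,"dz": 0,"wx": 0,"wy": 0,"wz": 0,"claw": 0.4},{"dx": 0,"dy": 0,"dz": -0.02,"wx": 0,"wy": 0,"wz": 0,"claw": 0.4},{"dx": 0,"dy": 0,"dz": -0.03,"wx": 0,"wy": 0,"wz": 0,"claw": 0.4}]}}

```text
t: 30.65
tcp_pos: [0.3798, 0.0658, 0.0643]
orientation: [3.14, -0.004, 3.081]
force: [0.2, 0.0, -0.3]
width: 0.0512
```

{"fn": "drive_tool", "kwargs": {"commands": [{"dx": 0,"dy": 0,"dz": -0.05,"wx": 0,"wy": 0,"wz": 0,"claw": 0.4},{"dx": 0,"dy": 0,"dz": -0.05,"wx": 0,"wy": 0,"wz": 0,"claw": 0.4},{"dx": 0,"dy": 0,"dz": -0.05,"wx": 0,"wy": 0,"wz": 0,"claw": 0.4},{"dx": 0,"dy": 0,"dz": 0,"wx": 0,"wy": 0,"wz": 0,"claw": 0.4}]}}

```text
t: 31.05
tcp_pos: [0.3843, 0.0662, 0.2217]
orientation: [3.137, 0.01, 3.081]
force: [0.5, 0.9, -1.1]
width: 0.0514
```

```bash
python3 - <<'E'
from h import *
import pickle
to([.66,.178,.215],np.pi)
for n in("side","top"):
    g=grab(n); pickle.dump(g,open(n+"23.pkl","wb"));save(g,n+"23",{"side":(220,190,420,340),"top":(215,160,465,330)}[n],{"side":4,"top":3.2}[n])
E
```

```text
t 31.05 w deg [ 0.25  0.56 -3.48] rows 0.41576690227677665 d in target tool axes [-0.2757  0.1118  0.0067] world d [ 0.2757  0.1118 -0.0067] F [ 0.5  0.9 -1.1] width 0.0514
```

View pics/side23.png

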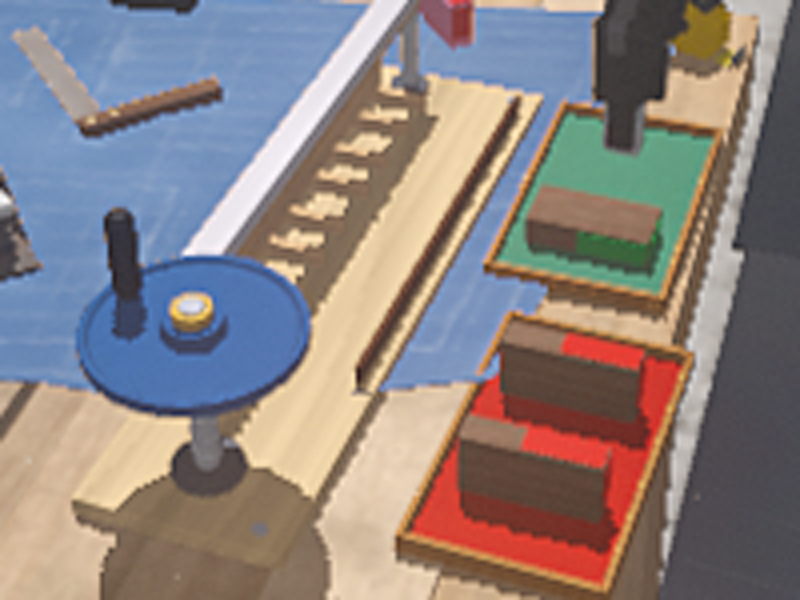

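View pics/top23.png

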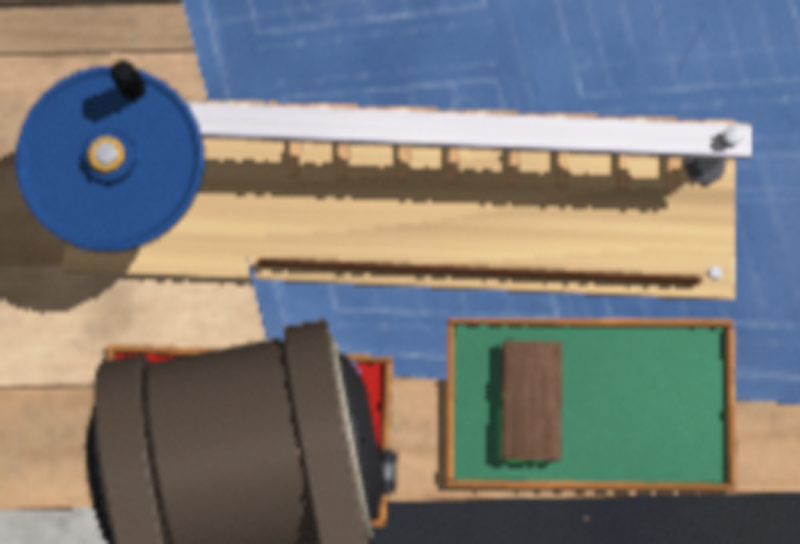

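```bash
python3 - <<'E'
import pickle
from h import *
T=pickle.load(open("top23.pkl","rb"));S=pickle.load(open("side23.pkl","rb"))
print(atz(T,215+122/3.2,160+72/3.2,.187),atz(T,215+132/3.2,160+88/3.2,.13))
print(atz(S,220+119/4,190+214/4,.187),atz(S,220+127/4,190+290/4,.127))
E
```

```text
[0.65914707 0.17881936 0.187     ] [0.66087026 0.1798828  0.13      ]
[0.65819922 0.1788019  0.187     ] [0.66170222 0.1748944  0.127     ]
```

{"fn": "drive_tool", "kwargs": {"commands": [{"dx": 0,"dy": 0,"dz": -0.005,"wx": 0,"wy": 0,"wz": -3.5,"claw": 0.4},{"dx": -0.03,"dy": 0.015,"dz": 0,"wx": 0,"wy": 0,"wz": 0,"claw": 0.4},{"dx": -0.04,"dy": 0.016,"dz": 0,"wx": 0,"wy": 0,"wz": 0,"claw": 0.4},{"dx": -0.04,"dy": 0.016,"dz": 0,"wx": 0,"wy": 0,"wz": 0,"claw": 0.4},{"dx": -0.04,"dy": 0.016,"dz": 0,"wx": 0,"wy": 0,"wz": 0,"claw": 0.4}]}}

```text
t: 31.65
tcp_pos: [0.5319, 0.1292, 0.2181]
orientation: [3.14, -0.003, -3.141]
force: [0.4, -0.4, -0.7]
width: 0.051
```

{"fn": "drive_tool", "kwargs": {"commands": [{"dx": -0.04,"dy": 0.016,"dz": 0,"wx": 0,"wy": 0,"wz": 0,"claw": 0.4},{"dx": -0.04,"dy": 0.016,"dz": 0,"wx": 0,"wy": 0,"wz": 0,"claw": 0.4},{"dx": -0.03,"dy": 0.012,"dz": 0,"wx": 0,"wy": 0,"wz": 0,"claw": 0.4},{"dx": -0.01,"dy": 0.005,"dz": 0,"wx": 0,"wy": 0,"wz": 0,"claw": 0.4},{"dx": 0,"dy": 0,"dz": 0,"wx": 0,"wy": 0,"wz": 0,"claw": 0.4}]}}

```text
t: 32.15
tcp_pos: [0.6518, 0.1782, 0.2164]
orientation: [3.141, -0.005, -3.141]
force: [-1.0, -0.3, 0.7]
width: 0.0511
```

```bash
python3 - <<'E'
from h import *
to([.660,.179,.152],np.pi)
E
```

```text
t 32.15 w deg [ 0.06 -0.31  0.05] rows 0.03766198550523575 d in target tool axes [-0.0082  0.0008  0.0644] world d [ 0.0082  0.0008 -0.0644] F [-1.  -0.3  0.7] width 0.0511
```

{"fn": "drive_tool", "kwargs": {"commands": [{"dx": -0.006,"dy": 0.001,"dz": 0.0,"wx": 0,"wy": 0,"wz": 0,"claw": 0.4},{"dx": 0,"dy": 0,"dz": 0.02,"wx": 0,"wy": 0,"wz": 0,"claw": 0.4},{"dx": 0,"dy": 0,"dz": 0.02,"wx": 0,"wy": 0,"wz": 0,"claw": 0.4},{"dx": 0,"dy": 0,"dz": 0.02,"wx": 0,"wy": 0,"wz": 0,"claw": 0.4},{"dx": 0,"dy": 0,"dz": 0,"wx": 0,"wy": 0,"wz": 0,"claw": 0.4}]}}

```text
t: 32.65
tcp_pos: [0.6551, 0.178, 0.1574]
orientation: [3.141, -0.006, -3.142]
force: [0.3, -1.0, -0.3]
width: 0.0513
```

```bash
python3 - <<'E'
from h import *
to([.660,.179,.152],np.pi)
for n in("side",):
    g=grab(n); save(g,n+"24",{"side":(220,190,420,340),"top":(215,160,465,330)}[n],{"side":4,"top":3.2}[n])
E
```

```text
t 32.65 w deg [ 0.05 -0.32  0.  ] rows 0.03830296196897754 d in target tool axes [-0.0049  0.001   0.0054] world d [ 0.0049  0.001  -0.0054] F [ 0.3 -1.  -0.3] width 0.0513
```

View pics/side24.png

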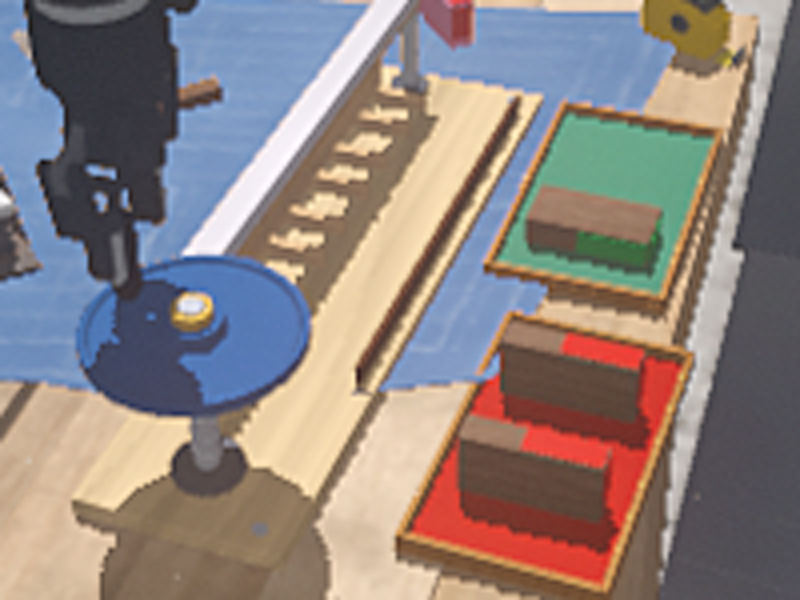

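{"fn": "drive_tool", "kwargs": {"commands": [{"dx": -0.002,"dy": 0.0005,"dz": 0.004,"wx": 0,"wy": 0,"wz": 0,"claw": 0.4},{"dx": 0,"dy": 0,"dz": 0,"wx": 0,"wy": 0,"wz": 0,"claw": 0.8},{"dx": 0,"dy": 0,"dz": 0,"wx": 0,"wy": 0,"wz": 0,"claw": 1.0},{"dx": 0,"dy": 0,"dz": 0,"wx": 0,"wy": 0,"wz": 0,"claw": 1.0},{"dx": 0,"dy": 0,"dz": 0,"wx": 0,"wy": 0,"wz": 0,"claw": 1.0}], "newtons": 30}}

```text
t: 33.2
tcp_pos: [0.6598, 0.1798, 0.1574]
orientation: [3.138, 0.001, -3.141]
force: [-0.4, 0.8, 3.7]
width: 0.0178
```

```bash
python3 - <<'E'
from h import *
to([.660,.179,.152],np.pi)
# ccw rows from -22deg
th=np.radians(-22)+2*np.pi/25*np.arange(26)
P=np.c_[-.052*np.cos(th),.052*np.sin(th)]*1000
R=np.round(P*2)/2; D=np.diff(R,axis=0)
for k in range(25): print(k//5,D[k],"world after", (np.array([.612,.1985])+np.array([-1,1])*R[k+1]/1000).round(4))
E
```

```text
t 33.2 w deg [0.18 0.06 0.03] rows 0.02312381672854769 d in target tool axes [-0.0002 -0.0008  0.0054] world d [ 0.0002 -0.0008 -0.0054] F [-0.4  0.8  3.7] width 0.0178
0 [-3.5 12.5] world after [0.6635 0.1915]
0 [ 0. 13.] world after [0.6635 0.2045]
0 [ 3. 13.] world after [0.6605 0.2175]
0 [ 6.  11.5] world after [0.6545 0.229 ]
0 [9.  9.5] world after [0.6455 0.2385]
1 [11.  7.] world after [0.6345 0.2455]
1 [12.5  4. ] world after [0.622  0.2495]
1 [13.  1.] world after [0.609  0.2505]
1 [12.5 -2.5] world after [0.5965 0.248 ]
1 [12.  -5.5] world after [0.5845 0.2425]
2 [10. -8.] world after [0.5745 0.2345]
2 [  8.  -10.5] world after [0.5665 0.224 ]
2 [  5. -12.] world after [0.5615 0.212 ]
2 [  1.5 -13. ] world after [0.56  0.199]
2 [ -1.5 -13. ] world after [0.5615 0.186 ]
3 [ -5. -12.] world after [0.5665 0.174 ]
3 [ -7.5 -11. ] world after [0.574 0.163]
3 [-10.  -8.] world after [0.584 0.155]
3 [-11.5  -6. ] world after [0.5955 0.149 ]
3 [-13.   -2.5] world after [0.6085 0.1465]
4 [-13.   1.] world after [0.6215 0.1475]
4 [-12.5   4. ] world after [0.634  0.1515]
4 [-11.    6.5] world after [0.645 0.158]
4 [-9.   9.5] world after [0.654  0.1675]
4 [-6.  11.5] world after [0.66  0.179]
```

{"fn": "drive_tool", "kwargs": {"commands": [{"dx": -0.0035,"dy": 0.0125,"dz": 0.001,"wx": 0,"wy": 0,"wz": 0,"claw": 1.0},{"dx": 0,"dy": 0.013,"dz": 0.001,"wx": 0,"wy": 0,"wz": 0,"claw": 1.0},{"dx": 0.003,"dy": 0.013,"dz": 0.001,"wx": 0,"wy": 0,"wz": 0,"claw": 1.0},{"dx": 0.006,"dy": 0.0115,"dz": 0.001,"wx": 0,"wy": 0,"wz": 0,"claw": 1.0},{"dx": 0.009,"dy": 0.0095,"dz": 0.001,"wx": 0,"wy": 0,"wz": 0,"claw": 1.0}]}}

```text
t: 33.7
tcp_pos: [0.6447, 0.2385, 0.1543]
orientation: [-3.141, 0.002, 3.141]
force: [-7.1, -9.8, 18.1]
width: 0.0181
```

{"fn": "drive_tool", "kwargs": {"commands": [{"dx": 0.011,"dy": 0.007,"dz": 0.0006,"wx": 0,"wy": 0,"wz": 0,"claw": 1.0},{"dx": 0.0125,"dy": 0.004,"dz": 0.0005,"wx": 0,"wy": 0,"wz": 0,"claw": 1.0},{"dx": 0.013,"dy": 0.001,"dz": 0.0006,"wx": 0,"wy": 0,"wz": 0,"claw": 1.0},{"dx": 0.0125,"dy": -0.0025,"dz": 0.0005,"wx": 0,"wy": 0,"wz": 0,"claw": 1.0},{"dx": 0.012,"dy": -0.0055,"dz": 0.0006,"wx": 0,"wy": 0,"wz": 0,"claw": 1.0}]}}

```text
t: 34.2
tcp_pos: [0.5855, 0.2436, 0.1517]
orientation: [3.138, 0.006, -3.141]
force: [2.4, -2.0, 11.7]
width: 0.0177
```

{"fn": "drive_tool", "kwargs": {"commands": [{"dx": 0.01,"dy": -0.008,"dz": 0.0006,"wx": 0,"wy": 0,"wz": 0,"claw": 1.0},{"dx": 0.008,"dy": -0.0105,"dz": 0.0005,"wx": 0,"wy": 0,"wz": 0,"claw": 1.0},{"dx": 0.005,"dy": -0.012,"dz": 0.0006,"wx": 0,"wy": 0,"wz": 0,"claw": 1.0},{"dx": 0.0015,"dy": -0.013,"dz": 0.0005,"wx": 0,"wy": 0,"wz": 0,"claw": 1.0},{"dx": -0.0015,"dy": -0.013,"dz": 0.0006,"wx": 0,"wy": 0,"wz": 0,"claw": 1.0}]}}

```text
t: 34.7
tcp_pos: [0.5604, 0.1872, 0.1488]
orientation: [3.137, 0.002, -3.14]
force: [-5.1, -0.6, 17.4]
width: 0.018
```

{"fn": "drive_tool", "kwargs": {"commands": [{"dx": -0.005,"dy": -0.012,"dz": 0.0006,"wx": 0,"wy": 0,"wz": 0,"claw": 1.0},{"dx": -0.0075,"dy": -0.011,"dz": 0.0005,"wx": 0,"wy": 0,"wz": 0,"claw": 1.0},{"dx": -0.01,"dy": -0.008,"dz": 0.0006,"wx": 0,"wy": 0,"wz": 0,"claw": 1.0},{"dx": -0.0115,"dy": -0.006,"dz": 0.0005,"wx": 0,"wy": 0,"wz": 0,"claw": 1.0},{"dx": -0.013,"dy": -0.0025,"dz": 0.0006,"wx": 0,"wy": 0,"wz": 0,"claw": 1.0}]}}

```text
t: 35.2
tcp_pos: [0.6095, 0.1462, 0.1459]
orientation: [3.14, 0.004, 3.141]
force: [-0.7, -0.1, 14.4]
width: 0.0176
```

{"fn": "drive_tool", "kwargs": {"commands": [{"dx": -0.013,"dy": 0.001,"dz": 0.0006,"wx": 0,"wy": 0,"wz": 0,"claw": 1.0},{"dx": -0.0125,"dy": 0.004,"dz": 0.0005,"wx": 0,"wy": 0,"wz": 0,"claw": 1.0},{"dx": -0.011,"dy": 0.0065,"dz": 0.0006,"wx": 0,"wy": 0,"wz": 0,"claw": 1.0},{"dx": -0.009,"dy": 0.0095,"dz": 0.0005,"wx": 0,"wy": 0,"wz": 0,"claw": 1.0},{"dx": -0.006,"dy": 0.0115,"dz": 0.0006,"wx": 0,"wy": 0,"wz": 0,"claw": 1.0}]}}

```text
t: 35.7
tcp_pos: [0.6605, 0.1809, 0.1431]
orientation: [3.137, 0.003, -3.141]
force: [-6.7, 2.0, 15.2]
width: 0.0181
```

```bash
python3 - <<'E'
from h import *
to([.660,.179,.14],np.pi)
for n in("side",):
    g=grab(n); save(g,n+"25",{"side":(220,190,420,340),"top":(215,160,465,330)}[n],{"side":4,"top":3.2}[n])
E
```

```text
t 35.7 w deg [0.26 0.17 0.02] rows 0.03600635094925637 d in target tool axes [ 0.0005 -0.0019  0.0031] world d [-0.0005 -0.0019 -0.0031] F [-6.7  2.  15.2] width 0.0181
```

View pics/side25.png

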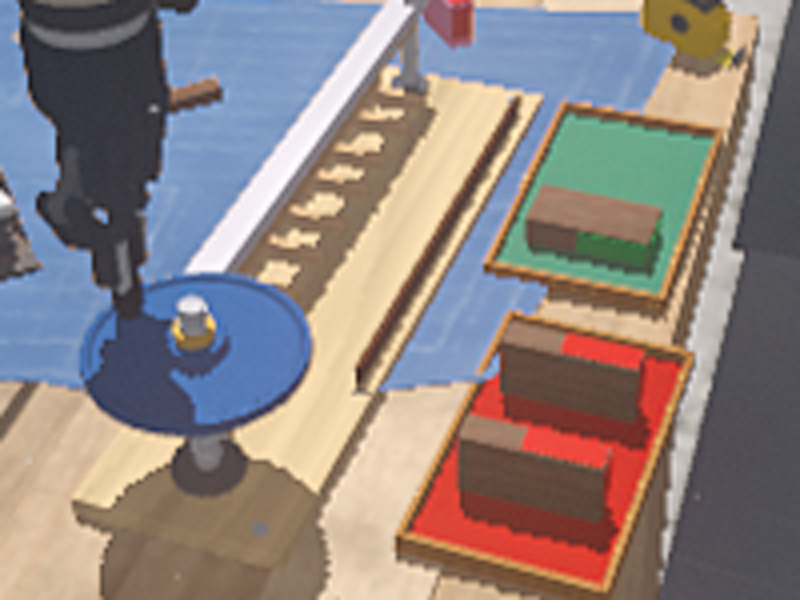

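{"fn": "drive_tool", "kwargs": {"commands": [{"dx": -0.0035,"dy": 0.0125,"dz": 0.0003,"wx": 0,"wy": 0,"wz": 0,"claw": 1.0},{"dx": 0,"dy": 0.013,"dz": 0.0003,"wx": 0,"wy": 0,"wz": 0,"claw": 1.0},{"dx": 0.003,"dy": 0.013,"dz": 0.0003,"wx": 0,"wy": 0,"wz": 0,"claw": 1.0},{"dx": 0.006,"dy": 0.0115,"dz": 0.0003,"wx": 0,"wy": 0,"wz": 0,"claw": 1.0},{"dx": 0.009,"dy": 0.0095,"dz": 0.0003,"wx": 0,"wy": 0,"wz": 0,"claw": 1.0}]}}

```text
t: 36.25
tcp_pos: [0.6444, 0.2386, 0.1405]
orientation: [-3.141, 0.0, 3.142]
force: [-5.6, -8.3, 10.9]
width: 0.0179
```

{"fn": "drive_tool", "kwargs": {"commands": [{"dx": 0.011,"dy": 0.007,"dz": 0.0006,"wx": 0,"wy": 0,"wz": 0,"claw": 1.0},{"dx": 0.0125,"dy": 0.004,"dz": 0.0005,"wx": 0,"wy": 0,"wz": 0,"claw": 1.0},{"dx": 0.013,"dy": 0.001,"dz": 0.0006,"wx": 0,"wy": 0,"wz": 0,"claw": 1.0},{"dx": 0.0125,"dy": -0.0025,"dz": 0.0005,"wx": 0,"wy": 0,"wz": 0,"claw": 1.0},{"dx": 0.012,"dy": -0.0055,"dz": 0.0006,"wx": 0,"wy": 0,"wz": 0,"claw": 1.0}]}}

```text
t: 36.75
tcp_pos: [0.585, 0.2434, 0.1378]
orientation: [3.139, 0.004, -3.141]
force: [2.8, -2.3, 7.9]
width: 0.0178
```

{"fn": "drive_tool", "kwargs": {"commands": [{"dx": 0.01,"dy": -0.008,"dz": 0.0006,"wx": 0,"wy": 0,"wz": 0,"claw": 1.0},{"dx": 0.008,"dy": -0.0105,"dz": 0.0005,"wx": 0,"wy": 0,"wz": 0,"claw": 1.0},{"dx": 0.005,"dy": -0.012,"dz": 0.0006,"wx": 0,"wy": 0,"wz": 0,"claw": 1.0},{"dx": 0.0015,"dy": -0.013,"dz": 0.0005,"wx": 0,"wy": 0,"wz": 0,"claw": 1.0},{"dx": -0.0015,"dy": -0.013,"dz": 0.0006,"wx": 0,"wy": 0,"wz": 0,"claw": 1.0}]}}

```text
t: 37.25
tcp_pos: [0.5603, 0.1871, 0.135]
orientation: [3.138, 0.0, -3.14]
force: [-2.9, -0.2, 11.4]
width: 0.0181
```

{"fn": "drive_tool", "kwargs": {"commands": [{"dx": -0.005,"dy": -0.012,"dz": 0.0006,"wx": 0,"wy": 0,"wz": 0,"claw": 1.0},{"dx": -0.0075,"dy": -0.011,"dz": 0.0005,"wx": 0,"wy": 0,"wz": 0,"claw": 1.0},{"dx": -0.01,"dy": -0.008,"dz": 0.0006,"wx": 0,"wy": 0,"wz": 0,"claw": 1.0},{"dx": -0.0115,"dy": -0.006,"dz": 0.0005,"wx": 0,"wy": 0,"wz": 0,"claw": 1.0},{"dx": -0.013,"dy": -0.0025,"dz": 0.0006,"wx": 0,"wy": 0,"wz": 0,"claw": 1.0}]}}

```text
t: 37.75
tcp_pos: [0.609, 0.1462, 0.1321]
orientation: [3.14, 0.002, 3.141]
force: [-0.9, 0.3, 8.3]
width: 0.018
```

{"fn": "drive_tool", "kwargs": {"commands": [{"dx": -0.013,"dy": 0.001,"dz": 0.0006,"wx": 0,"wy": 0,"wz": 0,"claw": 1.0},{"dx": -0.0125,"dy": 0.004,"dz": 0.0005,"wx": 0,"wy": 0,"wz": 0,"claw": 1.0},{"dx": -0.011,"dy": 0.0065,"dz": 0.0006,"wx": 0,"wy": 0,"wz": 0,"claw": 1.0},{"dx": -0.009,"dy": 0.0095,"dz": 0.0005,"wx": 0,"wy": 0,"wz": 0,"claw": 1.0},{"dx": -0.006,"dy": 0.0115,"dz": 0.0006,"wx": 0,"wy": 0,"wz": 0,"claw": 1.0}]}}

```text
t: 38.25
tcp_pos: [0.6603, 0.1805, 0.1292]
orientation: [3.138, 0.001, -3.141]
force: [-6.1, 0.6, 10.7]
width: 0.0179
```

{"fn": "drive_tool", "kwargs": {"commands": [{"dx": -0.0035,"dy": 0.0125,"dz": 0.0006,"wx": 0,"wy": 0,"wz": 0,"claw": 1.0},{"dx": 0,"dy": 0.013,"dz": 0.0005,"wx": 0,"wy": 0,"wz": 0,"claw": 1.0},{"dx": 0.003,"dy": 0.013,"dz": 0.0006,"wx": 0,"wy": 0,"wz": 0,"claw": 1.0},{"dx": 0.006,"dy": 0.0115,"dz": 0.0005,"wx": 0,"wy": 0,"wz": 0,"claw": 1.0},{"dx": 0.009,"dy": 0.0095,"dz": 0.0006,"wx": 0,"wy": 0,"wz": 0,"claw": 1.0}]}}

```text
t: 38.75
tcp_pos: [0.6444, 0.2386, 0.1264]
orientation: [-3.141, 0.0, 3.142]
force: [-6.9, -8.3, 12.1]
width: 0.0181
```

{"fn": "drive_tool", "kwargs": {"commands": [{"dx": 0.011,"dy": 0.007,"dz": 0.0006,"wx": 0,"wy": 0,"wz": 0,"claw": 1.0},{"dx": 0.0125,"dy": 0.004,"dz": 0.0005,"wx": 0,"wy": 0,"wz": 0,"claw": 1.0},{"dx": 0.013,"dy": 0.001,"dz": 0.0006,"wx": 0,"wy": 0,"wz": 0,"claw": 1.0},{"dx": 0.0125,"dy": -0.0025,"dz": 0.0005,"wx": 0,"wy": 0,"wz": 0,"claw": 1.0},{"dx": 0.012,"dy": -0.0055,"dz": 0.0006,"wx": 0,"wy": 0,"wz": 0,"claw": 1.0}]}}

```text
t: 39.25
tcp_pos: [0.585, 0.2434, 0.1238]
orientation: [3.139, 0.004, -3.141]
force: [3.0, -2.5, 7.7]
width: 0.0183
```

```bash
python3 - <<'E'
from h import *
to([.5745,.2345,.115],np.pi)
for n in("side",):
    g=grab(n); save(g,n+"26",{"side":(220,190,420,340),"top":(215,160,465,330)}[n],{"side":4,"top":3.2}[n])
E
```

```text
t 39.25 w deg [0.12 0.23 0.02] rows 0.031318527306269314 d in target tool axes [ 0.0105 -0.0089  0.0088] world d [-0.0105 -0.0089 -0.0088] F [ 3.  -2.5  7.7] width 0.0183
```

View pics/side26.png

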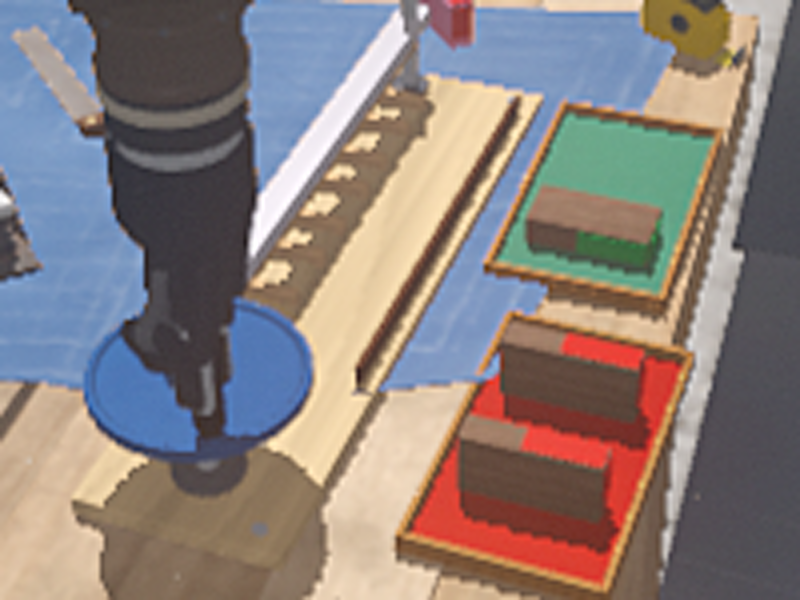

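{"fn": "drive_tool", "kwargs": {"commands": [{"dx": 0.01,"dy": -0.008,"dz": 0.0006,"wx": 0,"wy": 0,"wz": 0,"claw": 1.0},{"dx": 0.008,"dy": -0.0105,"dz": 0.0005,"wx": 0,"wy": 0,"wz": 0,"claw": 1.0},{"dx": 0.005,"dy": -0.012,"dz": 0.0006,"wx": 0,"wy": 0,"wz": 0,"claw": 1.0},{"dx": 0.001,"dy": -0.005,"dz": 0.0002,"wx": 0,"wy": 0,"wz": 0,"claw": 1.0}]}}

```text
t: 39.7
tcp_pos: [0.5601, 0.2079, 0.1219]
orientation: [3.138, 0.002, -3.141]
force: [-2.6, 1.4, 10.0]
width: 0.0184
```

{"fn": "drive_tool", "kwargs": {"commands": [{"dx": 0.0005,"dy": -0.004,"dz": 0,"wx": 0,"wy": 0,"wz": 0,"claw": 1.0}]}}

```text
t: 39.8
tcp_pos: [0.5595, 0.2042, 0.1217]
orientation: [3.138, 0.001, -3.141]
force: [-3.6, 0.6, 8.5]
width: 0.018
```

{"fn": "drive_tool", "kwargs": {"commands": [{"dx": 0,"dy": -0.003,"dz": 0,"wx": 0,"wy": 0,"wz": 0,"claw": 1.0}]}}

```text
t: 39.9
tcp_pos: [0.5593, 0.2013, 0.1216]
orientation: [3.138, 0.001, -3.141]
force: [-4.8, 5.9, 9.4]
width: 0.0177
```

{"fn": "drive_tool", "kwargs": {"commands": [{"dx": 0,"dy": -0.003,"dz": 0,"wx": 0,"wy": 0,"wz": 0,"claw": 1.0},{"dx": 0,"dy": -0.003,"dz": 0,"wx": 0,"wy": 0,"wz": 0,"claw": 1.0},{"dx": 0,"dy": 0,"dz": 0,"wx": 0,"wy": 0,"wz": 0,"claw": 1.0}]}}

```text
t: 40.2
tcp_pos: [0.5593, 0.2007, 0.1217]
orientation: [3.126, -0.0, -3.138]
force: [-4.4, 20.0, 5.7]
width: 0.0177
```

{"fn": "drive_tool", "kwargs": {"commands": [{"dx": 0,"dy": 0.005,"dz": 0,"wx": 0,"wy": 0,"wz": 0,"claw": 1.0},{"dx": 0,"dy": 0,"dz": 0,"wx": 0,"wy": 0,"wz": 0,"claw": 0.6},{"dx": 0,"dy": 0,"dz": 0,"wx": 0,"wy": 0,"wz": 0,"claw": 0.4},{"dx": 0,"dy": 0,"dz": 0,"wx": 0,"wy": 0,"wz": 0,"claw": 0.4},{"dx": 0,"dy": 0,"dz": -0.02,"wx": 0,"wy": 0,"wz": 0,"claw": 0.4}]}}

```text
t: 40.7
tcp_pos: [0.5578, 0.1987, 0.1371]
orientation: [3.141, -0.006, 3.142]
force: [0.6, -0.1, 0.2]
width: 0.0512
```

{"fn": "drive_tool", "kwargs": {"commands": [{"dx": 0,"dy": 0,"dz": -0.04,"wx": 0,"wy": 0,"wz": 0,"claw": 0.4},{"dx": 0,"dy": 0,"dz": -0.04,"wx": 0,"wy": 0,"wz": 0,"claw": 0.4},{"dx": 0.03,"dy": -0.02,"dz": -0.01,"wx": 0,"wy": 0,"wz": 0,"claw": 0.4},{"dx": 0.04,"dy": -0.02,"dz": 0,"wx": 0,"wy": 0,"wz": 0,"claw": 0.4},{"dx": 0.04,"dy": -0.02,"dz": 0,"wx": 0,"wy": 0,"wz": 0,"claw": 0.4}]}}

```text
t: 41.2
tcp_pos: [0.4487, 0.1384, 0.2299]
orientation: [3.139, -0.0, 3.141]
force: [0.1, -0.7, 0.6]
width: 0.0512
```

{"fn": "drive_tool", "kwargs": {"commands": [{"dx": 0.04,"dy": -0.02,"dz": 0,"wx": 0,"wy": 0,"wz": 0,"claw": 0.4},{"dx": 0.04,"dy": -0.02,"dz": 0,"wx": 0,"wy": 0,"wz": 0,"claw": 0.4},{"dx": 0.03,"dy": -0.02,"dz": -0.01,"wx": 0,"wy": 0,"wz": 0,"claw": 0.4},{"dx": 0,"dy": -0.02,"dz": 0,"wx": 0,"wy": 0,"wz": 0,"claw": 0.4}]}}

```text
t: 41.6
tcp_pos: [0.3366, 0.0583, 0.2411]
orientation: [3.139, 0.001, -3.14]
force: [1.2, -0.6, 0.0]
width: 0.0511
```

```bash
python3 - <<'E'
from h import *
import pickle
to([.4,0,.2],np.pi)
for n in("side","top"):
    g=grab(n); pickle.dump(g,open(n+"27.pkl","wb"));save(g,n+"27",{"side":(220,190,420,340),"top":(215,160,465,330)}[n],{"side":4,"top":3.2}[n])
save(grab("top"),"top27full")
E
```

```text
t 41.6 w deg [0.15 0.06 0.07] rows 0.021076528250234733 d in target tool axes [-0.0634 -0.0583  0.0411] world d [ 0.0634 -0.0583 -0.0411] F [ 1.2 -0.6  0. ] width 0.0511
```

View pics/side27.png

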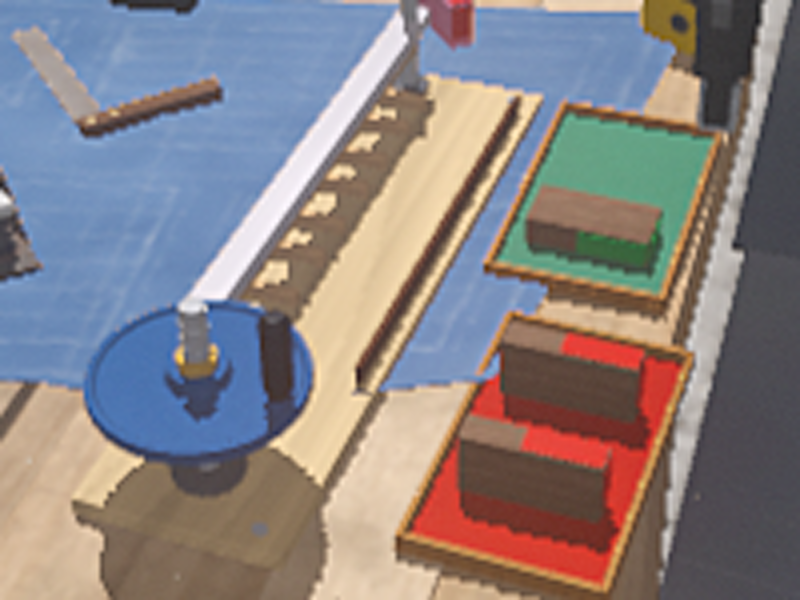

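View pics/top27.png

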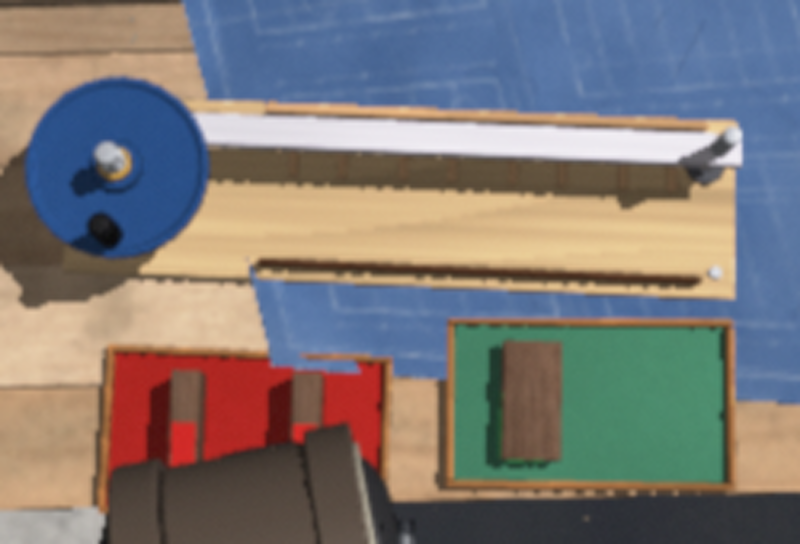

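View pics/top27full.png

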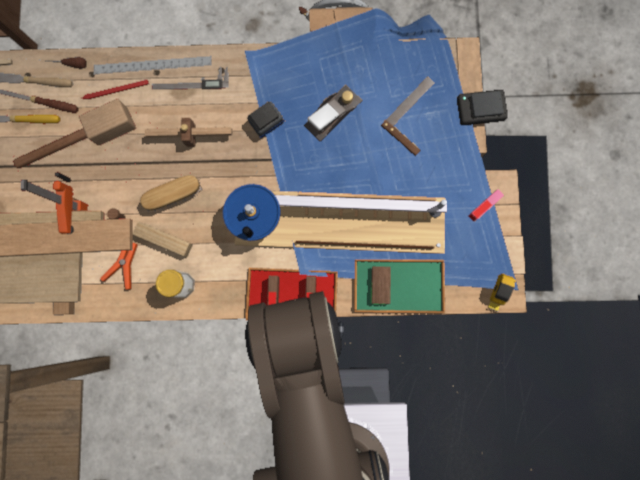

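{"fn": "drive_tool", "kwargs": {"commands": [{"dx": 0,"dy": 0,"dz": 0,"wx": 0,"wy": 0,"wz": 0,"claw": 0.4},{"dx": 0,"dy": 0,"dz": 0,"wx": 0,"wy": 0,"wz": 0,"claw": 0.4},{"dx": 0,"dy": 0,"dz": 0,"wx": 0,"wy": 0,"wz": 0,"claw": 0.4}]}}

```text
t: 42.05
tcp_pos: [0.3397, 0.0596, 0.2394]
orientation: [3.139, -0.002, -3.14]
force: [0.4, 0.1, 0.3]
width: 0.0514
```

```bash
python3 - <<'E'
from h import *
print(env.read_state()["joint_velocities"].round(3)); print(env.finish_job())
E
```

```text
[ 0.    -0.003  0.     0.002 -0.002 -0.004]
the job is handed in; nothing more can be done
None
```

The job is done and handed in at about 42 s, but the green block ended up lying on its side in the green tray instead of standing.

- **Unscrewing:** I turned the clamp wheel clockwise about 2.55 turns until it reached its stop.
- **Sorting:** There were three blocks in the rack. I lifted each over the front rail and drew it out. The green one went in the green tray and the two red ones side by side in the red tray. I left the pink look-alike alone.
- **Screwing down:** I turned the wheel back counter-clockwise until it reached its stop, where it held against about 20 N. The handle sits about 3 mm past where I found it, so the wheel was probably not quite fully down at the start.

**Last pictures:** The rack is empty, the bar is down and both red blocks stand upright in the red tray. The jar, tape measure, brush and pink look-alike are where they were, and the arm is clear of everything.

**The green block:** The green tray was knocked about 3 cm sideways while the arm was over the red tray. I had set the block down upright, and the knock tipped it over. I left it lying there because it is still inside its tray.

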